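# Make up a treatment-room caddy and book it out on the rail

## Task

Stand all the supplies that are out on the counter (jar, dropper bottle, carton, bur block, lidded pot: whichever are there) upright in the white caddy, then hook the loaded caddy onto the rail well away from the pointer (at least 10 cm to one side), label towards the robot, and slide it along the rail, without lifting it off, until its handle is in line with the pointer (within 1 cm). Then take the scanner, hold it still and level, squarely in front of the caddy's label about 7 cm away for two seconds, and lay it back flat along the middle of its rest the way it was. Leave the tumbler, the refill bottle and the tin alone.

Things in the scene. Friction and masses are not known exactly. Their poses are not given: they have to be found in the camera images.
- caddy: White caddy: shallow tray 284 mm long (y), 96 mm wide (x), walls 28 mm high and 3 mm thick, floor 3 to 5 mm thick, a 25 mm high divider across it at y = 0. From its middle a steel hook strap (32 mm wide) rises, with a grey handle on top; 185 mm high in all. About 0.55 kg empty. Origin: centre of its underside. The labelled long side is -x.
- caddy_handle (a point): Point to grip on the caddy's grey handle, a 20 by 20 mm upright block from 139 to 185 mm above the underside; on its axis, 164 mm above the underside.
- caddy_hook (a point): Where the rail's axis lies in the caddy's hook when it hangs: on the caddy's middle, 128 mm above its underside. The hook's strap rises from the tray floor at x = -17 to -13 mm, bends over in an inverted V (inside top 135 mm up) to a lip at x = 13 to 17 mm ending 110 mm above the underside, so the rail enters from +x, below the lip and above the load.
- caddy_label (a point): Centre of the white 70 by 22 mm barcode label on the outside of the caddy's -x wall, 48 mm from its middle and 15 mm above its underside. It faces the caddy's -x.
- rail: Steel rail stand fixed to the counter: a round bar 12 mm in diameter, 660 mm long along its y, its axis 235 mm above the counter, on an upright 18 mm post at each end (y = -330 and +330 mm). Its origin is on the counter under the middle of the bar; -x is the robot's side.
- rail_mid (a point): Middle of the rail's bar, on its axis, 235 mm above the counter; y runs along the bar.
- pointer: Fixed black upright pointer, 14 mm wide and 155 mm high on a 40 by 50 mm foot, standing on the counter 85 mm behind the rail (the far side from the robot). It marks a place along the rail. Origin on the counter at the middle of its foot; axes parallel to the rail's.
- jar: Amber jar, 42 mm in diameter, 54 mm high, straight side up to 36 mm. One of five supplies, of which only some are present. Its origin is the centre of its underside, z up.
- dropper: White dropper bottle with a narrow black cap: body 36 mm in diameter up to 36 mm, 60 mm high in all. One of five supplies, of which only some are present. Its origin is the centre of its underside, z up.
- carton: White carton with a grey band, 36 mm (x) by 42 mm (y) by 56 mm high. One of five supplies, of which only some are present. Its origin is the centre of its underside, z up.
- burs: Aluminium block of dental burs, 36 mm (x) by 42 mm (y) by 26 mm high with thin burs standing up to 41 mm. One of five supplies, of which only some are present. Its origin is the centre of its underside, z up.
- pot: Round steel pot with a closed lid, 40 mm in diameter, 42 mm high with a small black knob to 50 mm. One of five supplies, of which only some are present. Its origin is the centre of its underside, z up.
- rest: Fixed black rubber rest for the scanner on the counter: a flat pad 170 mm (x) by 60 mm (y), 8 mm high, with a 4 mm lip at each x end (164 mm between them). Origin at the centre of its underside.
- scanner: Handheld barcode scanner, a grey bar 130 mm long (x), 34 mm wide (y), 36 mm high, with a wider black head (44 mm wide) over its last 30 mm at +x. It lies on its rest and looks along its +x. Origin at the centre of its underside; about 0.16 kg.
- scanner_nose (a point): Middle of the scanner's window in its front face: 65 mm ahead of its origin and 18 mm above its underside; it looks along +x.
- tumbler: Glass tumbler, 72 mm across, 85 mm high; to be left alone. Origin at the centre of its underside.
- refill: White refill bottle, 60 mm across, 130 mm high; to be left alone. Origin at the centre of its underside.
- tin: Shallow open metal tin, 70 by 100 by 30 mm; to be left alone. Origin at the centre of its underside.
Things that resemble listed ones, but are neither listed nor needed, are in the scene too. What is shaped like the pointer but turquoise or yellow is not meant. Leave any blue or green look-alike of the carton alone.

How it is judged:
By the outcome, as a careful person would: the job done as asked, in the order asked, and still so for the second after the job is handed in, with the robot touching nothing.
Of jar, dropper, carton, burs, pot only 2 to 4 are there at a start; the rules pass over those that are not, and their reading is None.
At some moment in a run one of jar, dropper, carton, burs, pot may be knocked a few centimetres aside while the robot is not near it.
It also fails if it takes over 210 s, if anything falls off the work surface, if the arm or the gripper's body presses on something with over 40 N, if the wrist force passes 120 N, or if a joint passes its speed limit or range.

## Robot

A 7-joint arm with a two-finger parallel gripper is mounted at the origin on the work surface. World frame = base frame: x ahead of the robot, y to its left, z up, the work surface at z = 0. Lengths are in m, angles in rad, forces in N, time in s.
With the tool pointing down it reaches from about 0.4 to 0.875 m from the base axis. Payload 6.5 kg.
Tool frame: the origin (TCP) lies midway between the tips of the shut fingers; the grasp point (between the pads) lies 19 mm behind it; z points along the fingers, y is the line along which they close (so a half turn about z gives the same grasp; the last joint's range is limited). The gripper opens to 88 mm and grips with 3 to 60 N. Pads are 18 mm wide; open, the fingers measure 123 mm over their backs; the gripper's body (75 mm by 187 mm) begins 45 mm behind the grasp point.
Start: joints at [1.186, 0.536, -0.004, 1.538, 0.003, 1.067, -0.071], TCP at [0.204, -0.617, 0.205] pointing down, gripper open.
Joint ranges: [-2.7, 2.7], [-0.37, 2.16], [-1.27, 1.26], [0.24, 2.4], [-1.31, 4.45], [0.19, 1.91], [-2.76, 2.76]. Speed limits (rad/s): [2.39, 2.39, 3.14, 3.14, 3.14, 3.14, 3.14].

## Interface

Orientations are given as a 3x3 rotation matrix whose columns are the frame's x, y, z axes.
In Python, from plant import r gives the robot as it stands.
- The arm moves only by the tool arm_command, never from a script. Its argument "rows" is a list of rows, each a list of 5 numbers: the opening, from -1 (shut) to 1 (fully open), then the shift along the tool's x, y, z normalised to -1 to 1, where 1 is 50 cm, then the turn about the tool's z normalised to -1 to 1, where 1 is 0.5 rad. A call has exactly 10 rows; each row is the pose to reach, as a shift and turn from the pose commanded when the call began, along the tool's axes at that moment; what a row does not reach only later rows make up. A row lasts 1/8 s, in which the tool goes at most 62.5 mm and 10.7 degrees, less where a joint would pass 70% of its speed; a pose out of reach is approached as far as the arm can. A call with a number of a shift or a turn outside -1 to 1 is refused whole. A call with a gripper value outside its range is refused whole. The fingers move at their own pace and stop on an object; the grip force is fixed at half the most. Time passes only in rows, so rows that repeat a pose let the fingers close, or fill a call up. It gives the time, the measured TCP pose, the force, the opening and the grip force at its end, in the units of the state.
- r.state(): the state, without advancing time (a new reading comes with each control period).
- r.snapshot(name): name is "scene" or "top" or "wrist"; returns a dict with "img" (384x512x3 uint8, blue, green, red), "intrinsics" (3x3 intrinsics, pixels), "dist" ([k1, k2, p1, p2, k3] as OpenCV has them; the pictures are not rectified), "R" (3x3) and "t" (3): a world point X has camera coordinates R X + t. Camera axes: x right, y down, z forward; pixel columns grow to the right and rows downward; lengths in m; the calibration is good to about 2 mm. A picture is of the moment at which its call begins. There is no depth.
- r.hand_in(): hands the job in; it is judged then, once.
The state is a dict: "clock": time; "q": joint angles; "dq": joint speeds; "tau": joint torques, N m; "position": TCP position; "tool_rot": TCP orientation; "force": force on the tool from outside, world axes, zero at the start; "wrist_torque": the same for the moment, N m; "finger_gap": opening from 0.0 (shut) to 1.0 (fully open); "finger_force": force on a finger pad.
Only numpy, scipy, OpenCV 4.12 (cv2) and the standard library are available. Lean on these libraries where they do the work, as an engineer would, in place of code of your own. Each camera call takes 0.05 s, during which the arm holds its last target. There are 200 camera calls.

## Working session

There is one attempt and no reset: what is moved stays moved. The work goes in short steps, Python scripts to look and compute and a tool call to move; the robot and the scene stay as the last step left them, time stands still between calls to the robot, and variables do not carry over. Pictures are saved under pics/ and viewed, at most 14 in all, crops included, and the job is handed in when it is done.

Besides the shell and the picture viewer there is one more tool, called after "Call:" as a command line: name --pt "numbers of a row" for each row, then --argument value for the rest. arm_command: Moves the arm, as the interface text tells. Scaled input: -1 to 1 covers 50 cm each way for a shift and 0.5 rad each way for a turn. Its arguments: {"type":"object","properties":{"rows":{"type":"array","items":{"type":"array","items":{"type":"number","minimum":-1,"maximum":1}}}},"required":["rows"]}

```bash
ls; mkdir -p pics; cat > h.py <<'E'
import numpy as np, cv2
from plant import r
def snap(n,fn=None):
    s=r.snapshot(n)
    if fn: cv2.imwrite('pics/'+fn,s['img'])
    return s
def ray(s,uv):
    K=np.array(s['intrinsics']);d=np.array(s['dist'])
    p=cv2.undistortPoints(np.array([[uv]],float),K,d)[0,0]
    R=np.array(s['R']);t=np.array(s['t'])
    return -R.T@t, R.T@np.array([p[0],p[1],1])
def onz(s,uv,z):
    o,d=ray(s,uv); return o+d*(z-o[2])/d[2]
def proj(s,X):
    R=np.array(s['R']);return cv2.projectPoints(np.array(X,float).reshape(-1,3),cv2.Rodrigues(R)[0],np.array(s['t'],float),np.array(s['intrinsics']),np.array(s['dist']))[0][:,0]
def tri(s1,u1,s2,u2):
    o,d=ray(s1,u1);p,e=ray(s2,u2)
    a=np.linalg.lstsq(np.c_[d,-e],p-o,rcond=None)[0]
    A=o+d*a[0];B=p+e*a[1];return (A+B)/2,np.linalg.norm(A-B)
E
python3 - <<'E'
from h import *
for n in ['scene','top']:
    s=snap(n,n+'0.png'); print(n,(-np.array(s['R']).T@s['t']).round(3))
st=r.state();print(st['clock'],st['position'],np.round(st['tool_rot'],3),st['finger_gap'])
E
```

```text
pics
scene [1.269 0.386 1.543]
top [ 0.448 -0.002  1.288]
0.1 [ 0.20352815 -0.61671824  0.20466462] [[ 0.95   0.313 -0.001]
 [ 0.313 -0.95   0.001]
 [-0.    -0.001 -1.   ]] 0.9991258689448658
```

```bash
python3 - <<'E'
import cv2
for n in ['scene','top']:
    i=cv2.imread(f'pics/{n}0.png'); cv2.imwrite(f'pics/{n}0b.png',cv2.resize(i,(800,600),interpolation=cv2.INTER_CUBIC))
E
```

```text
(no output)
```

View pics/top0b.png

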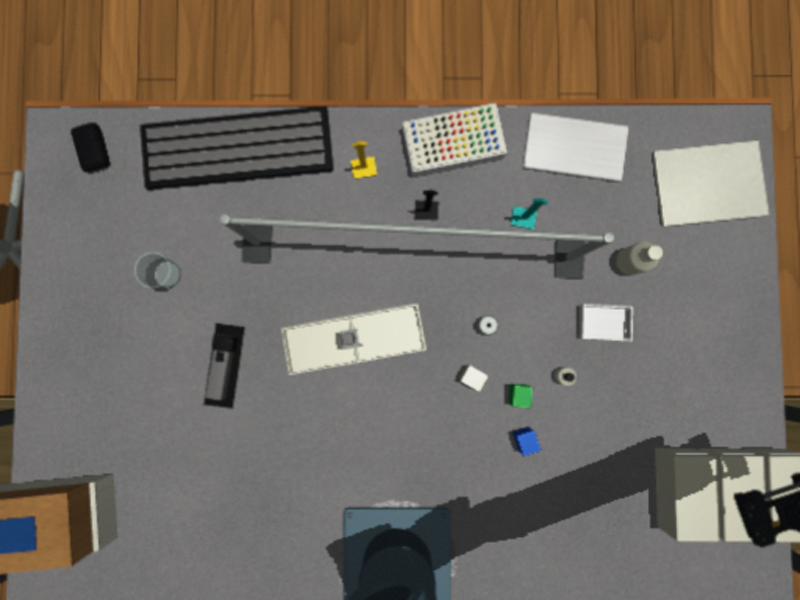

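View pics/scene0b.png

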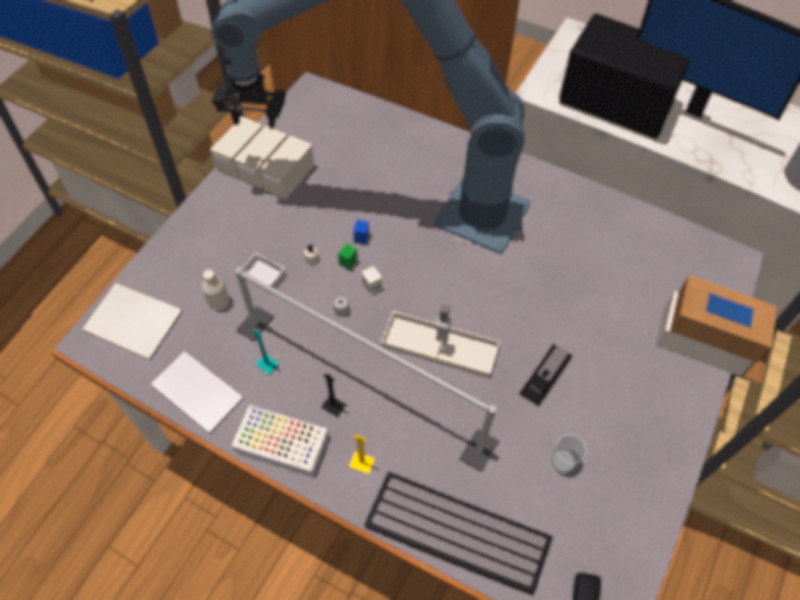

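Top view (800x600 px): white carton (473,378), pot (487,325), dropper (566,377), and green (521,396) and blue (527,441) look-alikes. Caddy at (353,340), scanner and rest at (225,365), tumbler (157,271), tin (606,322), refill (640,258), rail from (225,219) to (610,238). There are three pointer shapes: black (427,211), turquoise (523,217) and yellow (363,168). The black one fits the description. Next I measure and confirm it in a crop.

```bash
python3 - <<'E'
from h import *
s=snap('top');c=snap('scene')
i=s['img'];print(np.array(s['intrinsics']).round(1).tolist())
k=.64
for n,uv,z in [('carton',(473,378),.056),('pot',(487,325),.05),('dropper',(566,377),.06),('handle',(347,339),.185),('scan',(225,365),.04),('ptrfoot',(427,211),.005),('tumbler',(157,271),.04),('tin',(606,322),.03),('refill',(652,253),.13),('green',(521,396),.056),('blue',(527,441),.056)]:
    print(n,onz(s,(uv[0]*k,uv[1]*k),z).round(3))
for n,a,b in [('railL',(225,219),(492,408)),('railR',(610,238),(240,270)),]:
    print(n,[x.round(3) if hasattr(x,'round') else x for x in tri(s,np.array(a)*k,c,np.array(b)*k)],onz(s,np.array(a)*k,.235).round(3))
# colour contours
hsv=cv2.cvtColor(i,cv2.COLOR_BGR2HSV)
m=((hsv[...,2]>150)&(hsv[...,1]<60)).astype(np.uint8)
n,l,st,ce=cv2.connectedComponentsWithStats(m)
for j in range(1,n):
    if st[j,4]>25 and st[j,1]>110 and st[j,1]<300:
        r_=cv2.minAreaRect(np.argwhere(l==j)[:,::-1].astype(np.float32)); print(st[j],ce[j].round(1),np.round(r_[0],1),np.round(r_[1],1),round(r_[2],1))
a=cv2.resize(i[100:290,110:430],None,fx=2.5,fy=2.5,interpolation=cv2.INTER_CUBIC);cv2.imwrite('pics/crop1.png',a)
E
```

```text
[[392.0, 0.0, 250.1], [0.0, 392.0, 191.2], [0.0, 0.0, 1.0]]
carton [ 0.373 -0.154  0.056]
pot [ 0.479 -0.184  0.05 ]
dropper [ 0.375 -0.338  0.06 ]
handle [0.45  0.087 0.185]
scan [0.399 0.347 0.04 ]
ptrfoot [ 0.721 -0.067  0.005]
tumbler [0.591 0.49  0.04 ]
tin [ 0.485 -0.43   0.03 ]
refill [ 0.612 -0.486  0.13 ]
green [ 0.337 -0.249  0.056]
blue [ 0.249 -0.259  0.056]
railL [array([0.658, 0.296, 0.239]), np.float64(0.001)] [0.659 0.296 0.235]
railR [array([ 0.622, -0.366,  0.236]), np.float64(0.008)] [ 0.624 -0.37   0.235]
[149 140 237  13 489] [270.5 146.2] [267. 146.] [236.3   2.2] 2.7
[387 149   6   6  30] [389.4 151.6] [389.5 151.5] [5. 5.] 90.0
[415 157   9  10  73] [419.1 161.2] [419.  161.5] [9. 8.] 90.0
[ 180  194   93   46 2578] [226.6 216.6] [225.9 216.7] [31.  89.4] 79.7
[373 194  32  25 630] [386.7 205.8] [388.5 205.9] [32.1 22.7] 2.9
[307 203  12  11  86] [312.5 207.6] [312.5 207.5] [9.9 9.9] 45.0
[295 234  17  17 171] [303.4 241.8] [303.4 241.7] [14.1 12. ] 29.7
[358 236  10  11  41] [362.  240.6] [362.5 241. ] [10.  9.] 90.0
[463 292  27  55 717] [473.9 318.2] [476. 319.] [54. 26.] 90.0
[493 292  19  22 326] [500.8 300.6] [502.  302.5] [21. 18.] 90.0
[454 294   4  10  27] [456. 298.] [455.5 298.5] [9. 3.] 90.0
```

View pics/crop1.png

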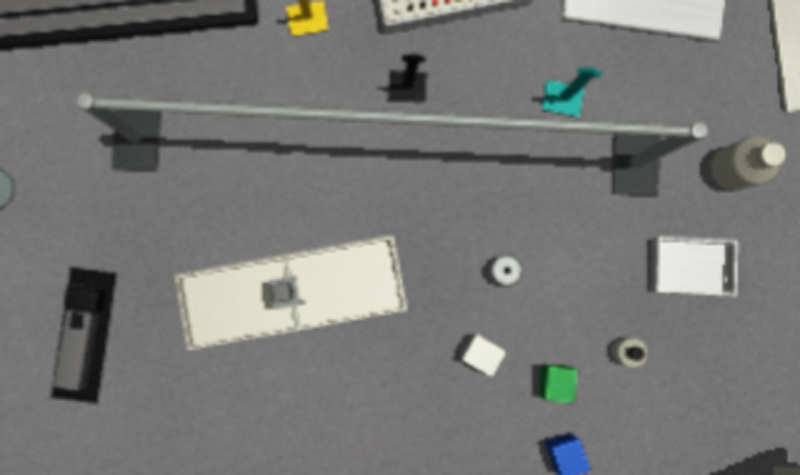

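The crop confirms the black pointer at crop (407,85), white carton (483,355), pot (506,270), dropper (631,352). Next I move over the supplies for a wrist view.

```bash
cat >> h.py <<'E'
def go(x,y,z,phi=None,frm=None):
    "normalised shift/turn from current measured pose to tool-down target; phi = azimuth of tool x (rad)"
    st=r.state();R=np.array(st['tool_rot']);p=np.array(st['position']) if frm is None else np.array(frm)
    ph=np.arctan2(R[1,0],R[0,0])
    d=R.T@(np.array([x,y,z])-p)/.5
    t=0 if phi is None else -(phi-ph)/.5
    print('cmd',d.round(3),'turn',round(t,3),'phi',round(ph,4)); return d,t
def ph():
    st=r.state();R=np.array(st['tool_rot']);print('t',round(st['clock'],2),'p',st['position'].round(4),'phi',round(np.arctan2(R[1,0],R[0,0]),4),'tilt',R[:2,2].round(4),'F',np.round(st['force'],1),'gap',round(st['finger_gap'],3),'ff',round(st['finger_force'],1),'q',np.round(st['q'],2))
E
python3 - <<'E'
from h import *
go(.42,-.22,.36,.818)
E
```

```text
cmd [ 0.66  -0.618 -0.31 ] turn -0.998 phi 0.3188
```

Call:
arm_command --pt "1 0 0 -0.2 -0.2" --pt "1 0.3 -0.3 -0.31 -0.5" --pt "1 0.655 -0.618 -0.31 -1" --pt "1 0.655 -0.618 -0.31 -1" --pt "1 0.655 -0.618 -0.31 -1" --pt "1 0.655 -0.618 -0.31 -1" --pt "1 0.655 -0.618 -0.31 -1" --pt "1 0.655 -0.618 -0.31 -1" --pt "1 0.655 -0.618 -0.31 -1" --pt "1 0.655 -0.618 -0.31 -1"

```text
clock: 1.45
position: [0.4187, -0.2196, 0.3607]
tool_rot: [[0.68, 0.733, 0.001], [0.733, -0.68, -0.0], [0.0, 0.001, -1.0]]
force: [0.1, -0.8, 0.5]
finger_gap: 1.004
finger_force: 0.0
```

```bash
python3 - <<'E'
from h import *
ph()
s=snap('wrist','w1.png');print((-np.array(s['R']).T@s['t']).round(3))
go(.42,-.22,.36,1.745)
E
```

```text
t 1.45 p [ 0.4187 -0.2196  0.3607] phi 0.8228 tilt [ 0.0006 -0.0002] F [ 0.1 -0.8  0.5] gap 1.004 ff 0.0 q [ 0.73  0.11 -0.37  1.76  0.04  1.28 -0.4 ]
[ 0.47  -0.164  0.54 ]
cmd [0.005 0.002 0.001] turn -1.85 phi 0.8198
```

View pics/w1.png

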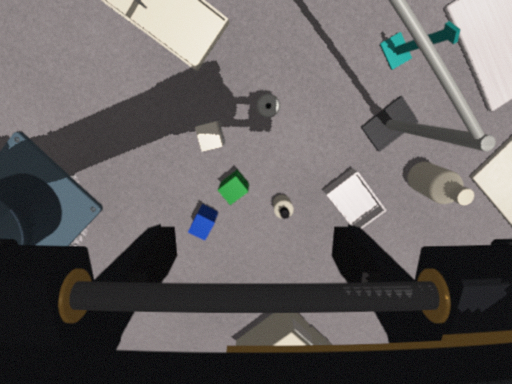

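The wrist view shows the carton at (209,138), the pot at (267,105) and the dropper (cap) at (284,210). The green block is at (233,187) and the blue at (203,222). I'll measure from here.

```bash
python3 - <<'E'
from h import *
s=snap('wrist'); i=s['img'];t=snap('top')
hsv=cv2.cvtColor(i,cv2.COLOR_BGR2HSV)
def comp(m,box):
    x0,y0,x1,y1=box;mm=np.zeros(m.shape,np.uint8);mm[y0:y1,x0:x1]=m[y0:y1,x0:x1]
    n,l,st,ce=cv2.connectedComponentsWithStats(mm);j=1+np.argmax(st[1:,4]);return l==j,st[j],ce[j]
# carton top: print patch stats by threshold
for th in (130,150,170,190,210):
    m,st,ce=comp(hsv[...,2]>th,(190,118,230,158)) if (hsv[118:158,190:230,2]>th).any() else (None,None,None)
    if st is None: continue
    c=cv2.minAreaRect(np.argwhere(m)[:,::-1].astype(np.float32));b=cv2.boxPoints(c)
    P=np.array([onz(s,q,.056)[:2] for q in b]);print(th,st,ce.round(1),onz(s,c[0],.056).round(3),np.linalg.norm(np.diff(P,axis=0),axis=1).round(3),np.degrees(np.arctan2(*(P[1]-P[0])[::-1])).round(1))
m,st,ce=comp(hsv[...,2]<60,(270,195,296,222));print('cap',st,ce,onz(s,ce,.06).round(3))
m,st,ce=comp(hsv[...,2]<60,(262,98,274,112));print('knob',st,ce,onz(s,ce,.05).round(3))
print('top carton',onz(t,(303.4,241.8),.056).round(3),'pot',onz(t,(312.3,207.7),.042).round(3), 'dropper',onz(t,(362,240.8),.055).round(3))
cv2.imwrite('pics/c2.png',cv2.resize(i[85:235,180:310],(693,800//1*0+800-0),interpolation=cv2.INTER_CUBIC)[:600] if 0 else cv2.resize(i[85:235,180:310],(520,600),interpolation=cv2.INTER_CUBIC))
E
```

```text
130 [ 190  127   40   31 1006] [209.6 144.6] [ 0.369 -0.165  0.056] [0.064 0.05  0.066] -43.2
150 [196 133  27  18 373] [208.3 140.9] [ 0.371 -0.162  0.056] [0.039 0.029 0.04 ] -30.9
170 [196 133  26  18 342] [208.6 140.6] [ 0.371 -0.162  0.056] [0.037 0.029 0.038] -29.5
190 [197 133  25  17 313] [208.4 140.7] [ 0.371 -0.162  0.056] [0.037 0.027 0.038] -30.9
210 [198 133  24  17 296] [208.8 140.7] [ 0.371 -0.162  0.056] [0.035 0.026 0.036] -29.5
cap [280 206   9  11  74] [284.05405405 210.97297297] [ 0.379 -0.341  0.06 ]
knob [265 101   6   7  30] [267.76666667 104.13333333] [ 0.481 -0.187  0.05 ]
top carton [ 0.373 -0.156  0.056] pot [ 0.48  -0.187  0.042] dropper [ 0.376 -0.338  0.055]
```

View pics/c2.png

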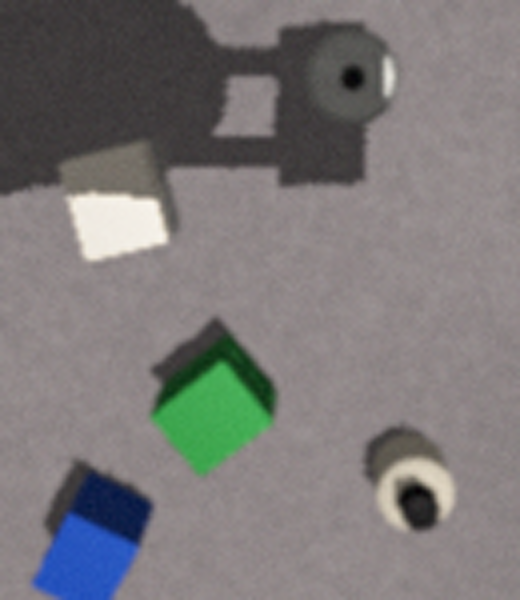

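```bash
python3 - <<'E'
from h import *
s=snap('top');i=s['img'];hsv=cv2.cvtColor(i,cv2.COLOR_BGR2HSV)
m=((hsv[...,2]>140)&(hsv[...,1]<60)).astype(np.uint8);m[:185]=0;m[250:]=0;m[:,:170]=0;m[:,285:]=0
c=cv2.minAreaRect(np.argwhere(m)[:,::-1].astype(np.float32));b=cv2.boxPoints(c)
P=np.array([onz(s,q,.028) for q in b]);print(P.round(3),P.mean(0).round(4),np.linalg.norm(np.diff(P,axis=0),axis=1).round(3))
for k in(0,1):
    d=P[k+1]-P[k];print(np.degrees(np.arctan2(d[1],d[0])).round(2))
go(.374,-.156,.13,1.047);go(.374,-.156,.028,1.047)
E
```

```text
[[ 0.476  0.241  0.028]
 [ 0.53  -0.045  0.028]
 [ 0.428 -0.064  0.028]
 [ 0.375  0.221  0.028]] [0.4525 0.0883 0.028 ] [0.291 0.103 0.289]
-79.39
-169.56
cmd [ 0.039 -0.154  0.46 ] turn -0.462 phi 0.8161
cmd [ 0.039 -0.153  0.664] turn -0.462 phi 0.8161
```

Call:
arm_command --pt "1 0.039 -0.154 0.1 -0.45" --pt "1 0.039 -0.154 0.25 -0.455" --pt "1 0.039 -0.154 0.45 -0.455" --pt "1 0.039 -0.154 0.55 -0.455" --pt "1 0.039 -0.154 0.664 -0.455" --pt "1 0.039 -0.154 0.664 -0.455" --pt "-1 0.039 -0.154 0.664 -0.455" --pt "-1 0.039 -0.154 0.664 -0.455" --pt "-1 0.039 -0.154 0.664 -0.455" --pt "-1 0.039 -0.154 0.664 -0.455"

```text
clock: 2.9
position: [0.3761, -0.1551, 0.0299]
tool_rot: [[0.501, 0.865, 0.003], [0.865, -0.501, -0.002], [0.0, 0.003, -1.0]]
force: [-0.4, 0.8, -0.2]
finger_gap: 0.57
finger_force: 0.0
```

```bash
python3 - <<'E'
from h import *
ph()
c,sn=np.cos(np.radians(10.5)),np.sin(np.radians(10.5));C=np.array([.4525,.088])
def cad(x,y): return C+[c*x-sn*y,sn*x+c*y]
print(cad(0,-.112),cad(0,-.062),cad(0,.11))
go(*cad(0,-.108),.16,1.754)
E
```

```text
t 2.9 p [ 0.3761 -0.1551  0.0299] phi 1.0457 tilt [ 0.003  -0.0016] F [-0.4  0.8 -0.2] gap 0.57 ff 0.0 q [ 0.55  0.48 -0.32  2.25  0.35  0.45 -0.57]
[ 0.47291038 -0.02212455] [0.4637986 0.0270382] [0.43245409 0.19615804]
cmd [ 0.333  0.03  -0.26 ] turn -1.417 phi 1.0457
```

Call:
arm_command --pt "-1 0 0 0 0" --pt "-1 0 0 0 0" --pt "-1 0 0 0 0" --pt "-1 0 0 0 0" --pt "-1 0 0 0 0" --pt "-1 0 0 -0.12 0" --pt "-1 0 0 -0.26 -0.2" --pt "-1 0.1 0 -0.26 -0.5" --pt "-1 0.2 0.02 -0.26 -0.9" --pt "-1 0.2 0.02 -0.26 -0.9"

```text
clock: 4.15
position: [0.4359, -0.0697, 0.159]
tool_rot: [[0.068, 0.998, 0.003], [0.998, -0.068, 0.002], [0.002, 0.002, -1.0]]
force: [0.2, 0.1, -1.0]
finger_gap: 0.004
finger_force: 0.0
```

```bash
python3 - <<'E'
from h import *
ph()
go(.472,-.018,.16,1.754);go(.472,-.018,.036,1.754)
s=snap('wrist','w2.png')
E
```

```text
t 4.15 p [ 0.4359 -0.0697  0.159 ] phi 1.5031 tilt [0.0025 0.0017] F [ 0.2  0.1 -1. ] gap 0.004 ff 0.0 q [ 0.58  0.31 -0.6   2.08  0.24  0.81 -0.23]
cmd [ 0.108  0.065 -0.002] turn -0.502 phi 1.5031
cmd [0.108 0.064 0.246] turn -0.502 phi 1.5031
```

View pics/w2.png

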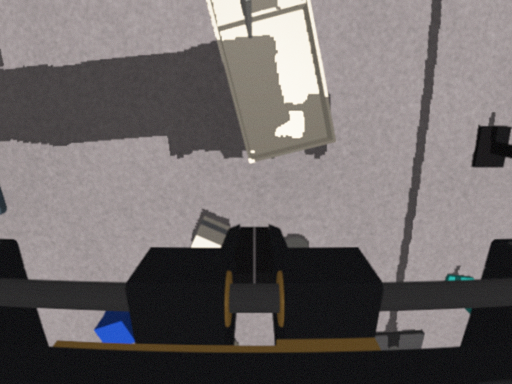

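The grasp missed: the fingers are fully shut and the carton is still on the counter at wrist (208,235). I'll re-measure its place and the others.

```bash
python3 - <<'E'
from h import *
s=snap('top');w=snap('scene');i=s['img']
cv2.imwrite('pics/t3.png',cv2.resize(np.vstack([i[190:270,270:390],w['img'][140:220,180:300]]),(720,960))[:, :] if 0 else np.hstack([cv2.resize(i[190:270,270:390],(400,267),interpolation=2),cv2.resize(w['img'][135:215,175:295],(400,267),interpolation=2)]))
E
```

```text
(no output)
```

View pics/t3.png

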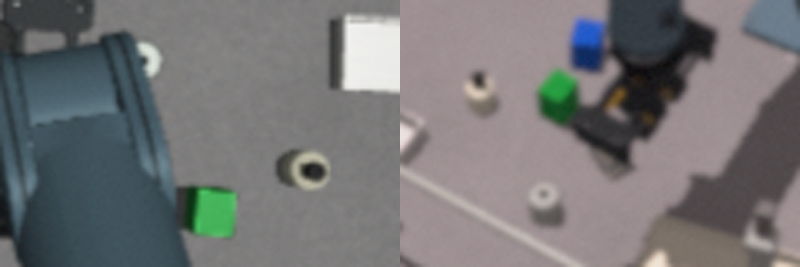

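```bash
python3 - <<'E'
from h import *
go(.34,-.26,.30,1.05)
E
```

```text
cmd [-0.386 -0.157 -0.284] turn 0.889 phi 1.4943
```

Call:
arm_command --pt "1 -0.1 0 -0.15 0.3" --pt "1 -0.2 -0.1 -0.284 0.6" --pt "1 -0.386 -0.157 -0.284 0.9" --pt "1 -0.386 -0.157 -0.284 0.9" --pt "1 -0.386 -0.157 -0.284 0.9" --pt "1 -0.386 -0.157 -0.284 0.9" --pt "1 -0.386 -0.157 -0.284 0.9" --pt "1 -0.386 -0.157 -0.284 0.9" --pt "1 -0.386 -0.157 -0.284 0.9" --pt "1 -0.386 -0.157 -0.284 0.9"

```text
clock: 5.55
position: [0.3412, -0.259, 0.3003]
tool_rot: [[0.5, 0.866, -0.0], [0.866, -0.5, 0.0], [0.0, -0.0, -1.0]]
force: [1.0, -0.3, 0.2]
finger_gap: 0.997
finger_force: 0.0
```

```bash
python3 - <<'E'
from h import *
ph()
s=snap('wrist','w3.png');i=s['img'];np.set_printoptions(suppress=True)
hsv=cv2.cvtColor(i,cv2.COLOR_BGR2HSV)
m=((hsv[...,2]>165)&(hsv[...,1]<50)).astype(np.uint8);m[245:]=0
n,l,st,ce=cv2.connectedComponentsWithStats(m)
for j in range(1,n):
    if st[j,4]>60:
        c=cv2.minAreaRect(np.argwhere(l==j)[:,::-1].astype(np.float32));P=np.array([onz(s,q,.056)[:2] for q in cv2.boxPoints(c)]);d=np.diff(P,axis=0)
        print(st[j],onz(s,c[0],.056).round(4),np.linalg.norm(d,axis=1).round(3),np.degrees(np.arctan2(d[:,1],d[:,0])).round(1))
E
```

```text
t 5.55 p [ 0.3412 -0.259   0.3003] phi 1.0471 tilt [-0.0002  0.0002] F [ 1.  -0.3  0.2] gap 0.997 ff 0.0 q [ 0.93  0.07 -0.41  1.95  0.03  1.13 -0.01]
[303  46  24  26 432] [ 0.4782 -0.187   0.056 ] [0.031 0.032 0.032] [ -29.2 -116.7  150.6]
[242  61  10  32 235] [ 0.3853 -0.1611  0.056 ] [0.012 0.041 0.012] [ -28.  -117.8  152.1]
[ 352  161   59   69 1847] [ 0.4823 -0.4159  0.056 ] [0.068 0.098 0.072] [ -5.4 -89.9 175.4]
[290 176  22  21 205] [ 0.3775 -0.3386  0.056 ] [0.032 0.032 0.033] [ -29.9 -116.7  150. ]
[503 202   9  18 127] [ 0.6586 -0.5493  0.056 ] [0.015 0.032 0.015] [ -30.3 -104.   149.2]
[474 208  21   8  95] [ 0.6216 -0.5295  0.056 ] [0.013 0.036 0.013] [  73.6  -30.4 -105.1]
```

View pics/w3.png

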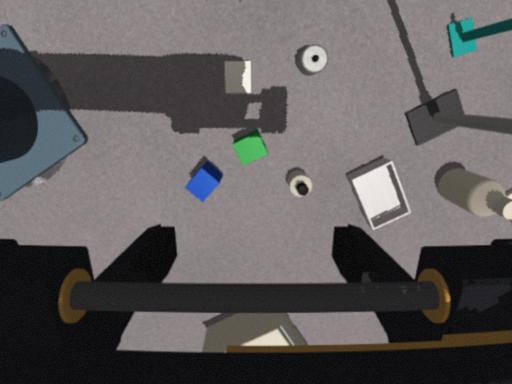

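The carton still stands at the same place, centre (238,77), measured (0.375,-0.155). The grip was too high and slipped off, so I'll grasp it lower and check the grip before lifting.

```bash
python3 - <<'E'
from h import *
go(.375,-.1555,.13,1.065);go(.375,-.1555,.016,1.065)
E
```

```text
cmd [ 0.213 -0.045  0.341] turn -0.036 phi 1.0469
cmd [ 0.213 -0.045  0.569] turn -0.036 phi 1.0469
```

Call:
arm_command --pt "1 0.1 -0.02 0.1 -0.036" --pt "1 0.213 -0.045 0.25 -0.036" --pt "1 0.213 -0.045 0.3 -0.036" --pt "1 0.213 -0.045 0.42 -0.036" --pt "1 0.213 -0.045 0.54 -0.036" --pt "1 0.213 -0.045 0.569 -0.036" --pt "1 0.213 -0.045 0.569 -0.036" --pt "-1 0.213 -0.045 0.569 -0.036" --pt "-1 0.213 -0.045 0.569 -0.036" --pt "-1 0.213 -0.045 0.569 -0.036"

```text
clock: 6.85
position: [0.3756, -0.1565, 0.0169]
tool_rot: [[0.486, 0.874, 0.002], [0.874, -0.486, -0.001], [0.0, 0.002, -1.0]]
force: [-0.0, 0.8, 0.8]
finger_gap: 0.684
finger_force: 0.0
```

Call:
arm_command --pt "-1 0 0 0 0" --pt "-1 0 0 0 0" --pt "-1 0 0 0 0" --pt "-1 0 0 0 0" --pt "-1 0 0 0 0" --pt "-1 0 0 0 0" --pt "-1 0 0 0 0" --pt "-1 0 0 0 0" --pt "-1 0 0 0 0" --pt "-1 0 0 0 0"

```text
clock: 8.1
position: [0.3749, -0.156, 0.0159]
tool_rot: [[0.485, 0.874, -0.0], [0.874, -0.485, -0.0], [-0.0, 0.0, -1.0]]
force: [-0.8, -0.1, 4.1]
finger_gap: 0.405
finger_force: 30.0
```

```bash
python3 - <<'E'
from h import *
ph()
go(.472,-.018,.16,1.754)
E
```

```text
t 8.1 p [ 0.3749 -0.156   0.0159] phi 1.0643 tilt [-0. -0.] F [-0.8 -0.1  4.1] gap 0.405 ff 30.0 q [ 0.58  0.52 -0.35  2.25  0.43  0.43 -0.62]
cmd [ 0.335  0.036 -0.288] turn -1.379 phi 1.0643
```

Call:
arm_command --pt "-1 0 0 -0.06 0" --pt "-1 0 0 -0.14 0" --pt "-1 0 0 -0.22 -0.2" --pt "-1 0.05 0 -0.288 -0.5" --pt "-1 0.15 0.01 -0.288 -0.75" --pt "-1 0.25 0.03 -0.288 -0.95" --pt "-1 0.335 0.036 -0.288 -0.95" --pt "-1 0.335 0.036 -0.288 -0.95" --pt "-1 0.335 0.036 -0.288 -0.95" --pt "-1 0.335 0.036 -0.288 -0.95"

```text
clock: 9.35
position: [0.4711, -0.0195, 0.1596]
tool_rot: [[0.033, 0.999, -0.001], [0.999, -0.033, -0.001], [-0.001, -0.001, -1.0]]
force: [-0.7, 0.2, -0.6]
finger_gap: 0.4
finger_force: 30.0
```

```bash
python3 - <<'E'
from h import *
ph()
go(.472,-.018,.16,1.754);go(.472,-.018,.0205,1.754)
E
```

```text
t 9.35 p [ 0.4711 -0.0195  0.1596] phi 1.5375 tilt [-0.0009 -0.0008] F [-0.7  0.2 -0.6] gap 0.4 ff 30.0 q [ 0.51  0.38 -0.68  2.01  0.31  0.86 -0.37]
cmd [ 0.003  0.002 -0.001] turn -0.433 phi 1.5375
cmd [0.003 0.002 0.278] turn -0.433 phi 1.5375
```

Call:
arm_command --pt "-1 0.003 0.002 0 -0.22" --pt "-1 0.003 0.002 0.08 -0.433" --pt "-1 0.003 0.002 0.16 -0.433" --pt "-1 0.003 0.002 0.22 -0.433" --pt "-1 0.003 0.002 0.255 -0.433" --pt "-1 0.003 0.002 0.278 -0.433" --pt "-1 0.003 0.002 0.278 -0.433" --pt "0.0 0.003 0.002 0.278 -0.433" --pt "0.0 0.003 0.002 0.278 -0.433" --pt "0.0 0.003 0.002 0.278 -0.433"

```text
clock: 10.6
position: [0.4733, -0.0168, 0.0214]
tool_rot: [[-0.184, 0.983, 0.001], [0.983, 0.184, -0.0], [-0.0, 0.001, -1.0]]
force: [-0.2, -0.5, 0.0]
finger_gap: 0.5
finger_force: 0.0
```

```bash
python3 - <<'E'
from h import *
ph()
go(.4805,-.187,.16,1.754);go(.4805,-.187,.015,1.754)
E
```

```text
t 10.6 p [ 0.4733 -0.0168  0.0214] phi 1.7557 tilt [ 0.0009 -0.0001] F [-0.2 -0.5  0. ] gap 0.5 ff 0.0 q [ 0.39  0.62 -0.55  2.08  0.58  0.59 -0.39]
cmd [-0.337 -0.048 -0.277] turn 0.003 phi 1.7557
cmd [-0.337 -0.048  0.013] turn 0.003 phi 1.7557
```

Call:
arm_command --pt "0 0 0 -0.1 0" --pt "0 0 0 -0.2 0" --pt "0.3 0 0 -0.277 0" --pt "1 -0.1 -0.01 -0.277 0" --pt "1 -0.22 -0.03 -0.277 0" --pt "1 -0.337 -0.048 -0.277 0" --pt "1 -0.337 -0.048 -0.2 0" --pt "1 -0.337 -0.048 -0.08 0" --pt "1 -0.337 -0.048 0.013 0" --pt "1 -0.337 -0.048 0.013 0"

```text
clock: 11.85
position: [0.4777, -0.1858, 0.0121]
tool_rot: [[-0.185, 0.983, -0.006], [0.983, 0.185, 0.002], [0.003, -0.005, -1.0]]
force: [-0.4, 0.2, 0.7]
finger_gap: 1.0
finger_force: 0.0
```

Call:
arm_command --pt "-1 0 0 0 0" --pt "-1 0 0 0 0" --pt "-1 0 0 0 0" --pt "-1 0 0 0 0" --pt "-1 0 0 0 0" --pt "-1 0 0 0 0" --pt "-1 0 0 0 0" --pt "-1 0 0 0 0" --pt "-1 0 0 0 0" --pt "-1 0 0 0 0"

```text
clock: 13.1
position: [0.4803, -0.1868, 0.0144]
tool_rot: [[-0.184, 0.983, -0.0], [0.983, 0.184, 0.0], [0.0, -0.0, -1.0]]
force: [0.2, 0.6, -0.9]
finger_gap: 0.004
finger_force: 0.0
```

```bash
python3 - <<'E'
from h import *
ph()
s=snap('wrist','w4.png')
go(.4325,.196,.20,1.754);go(.4325,.196,.022,1.754)
E
```

```text
t 13.1 p [ 0.4803 -0.1868  0.0144] phi 1.7558 tilt [-0.  0.] F [ 0.2  0.6 -0.9] gap 0.004 ff 0.0 q [ 0.69  0.68 -0.53  1.98  0.56  0.63 -0.02]
cmd [ 0.77   0.047 -0.371] turn 0.004 phi 1.7558
cmd [ 0.77   0.047 -0.015] turn 0.004 phi 1.7558
```

```bash
python3 - <<'E'
from h import *
s=snap('top');w=snap('scene')
cv2.imwrite('pics/t4.png',np.hstack([cv2.resize(s['img'][180:270,170:390],(489,200),interpolation=2),cv2.resize(w['img'][140:240,175:325],(300,200),interpolation=2)]))
w=cv2.imread('pics/w4.png');cv2.imwrite('pics/t4.png',np.vstack([cv2.imread('pics/t4.png'),cv2.resize(w,(789,592),interpolation=2)[:395]]))
E
```

```text
(no output)
```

View pics/t4.png

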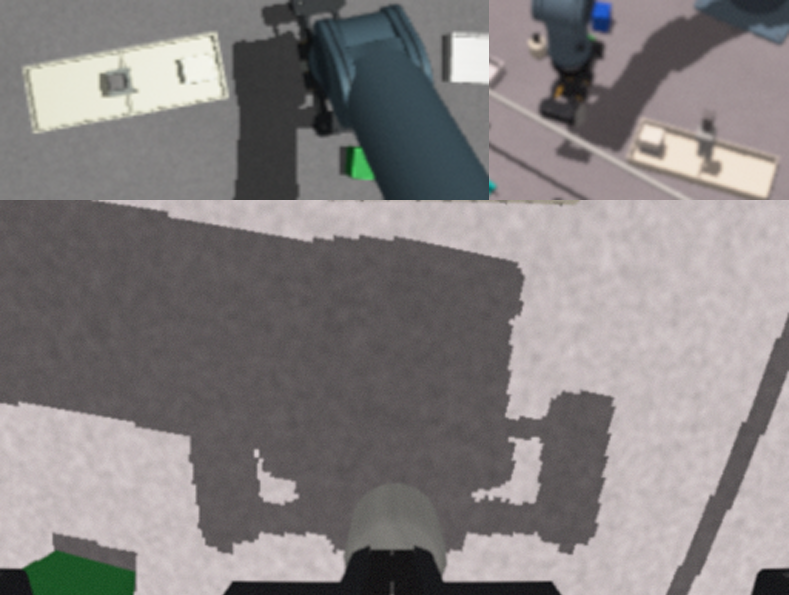

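The carton stands in the caddy. The pot now lies just ahead of the fingers (wrist about (255,230)), so it was knocked aside. I'll rise and re-measure it.

Call:
arm_command --pt "-1 0 0 -0.1 0" --pt "-1 -0.04 0 -0.2 0" --pt "1 -0.06 0 -0.32 0" --pt "1 -0.06 0 -0.4 0" --pt "1 -0.06 0 -0.4 0" --pt "1 -0.06 0 -0.4 0" --pt "1 -0.06 0 -0.4 0" --pt "1 -0.06 0 -0.4 0" --pt "1 -0.06 0 -0.4 0" --pt "1 -0.06 0 -0.4 0"

```text
clock: 14.5
position: [0.4858, -0.2162, 0.2142]
tool_rot: [[-0.184, 0.983, -0.0], [0.983, 0.184, 0.0], [0.0, -0.0, -1.0]]
force: [-0.4, -0.4, -0.1]
finger_gap: 0.885
finger_force: 0.0
```

```bash
python3 - <<'E'
from h import *
ph()
s=snap('wrist','w5.png');i=s['img'];c=snap('scene')
g=cv2.medianBlur(cv2.cvtColor(i,cv2.COLOR_BGR2GRAY),3)
# black knob
m=(g<30).astype(np.uint8);m[238:]=0
n,l,st,ce=cv2.connectedComponentsWithStats(m)
for j in range(1,n):
    if 15<st[j,4]<2000: print(st[j],ce[j].round(1),onz(s,ce[j],.05).round(4),onz(s,ce[j],.06).round(4))
E
```

```text
t 14.5 p [ 0.4858 -0.2162  0.2142] phi 1.7559 tilt [-0.0003  0.0002] F [-0.4 -0.4 -0.1] gap 0.885 ff 0.0 q [ 0.89  0.41 -0.71  1.81  0.31  1.03  0.25]
[ 436   57   76   44 1555] [466.5  77.9] [ 0.709  -0.0682  0.05  ] [ 0.7021 -0.0703  0.06  ]
[252 137   7   6  32] [255.2 139.4] [ 0.4815 -0.1859  0.05  ] [ 0.4812 -0.1846  0.06  ]
[ 80 152   9  14  43] [ 83.1 159.3] [ 0.2773 -0.2478  0.05  ] [ 0.283  -0.2448  0.06  ]
[ 78 166   5   6  20] [ 80.  168.8] [ 0.2736 -0.2607  0.05  ] [ 0.2794 -0.2573  0.06  ]
[326 225  34  13 312] [340.3 232.4] [ 0.6137 -0.2841  0.05  ] [ 0.6096 -0.28    0.06  ]
[149 226  34  12 315] [167.7 232.4] [ 0.3913 -0.3259  0.05  ] [ 0.3936 -0.3206  0.06  ]
```

View pics/w5.png

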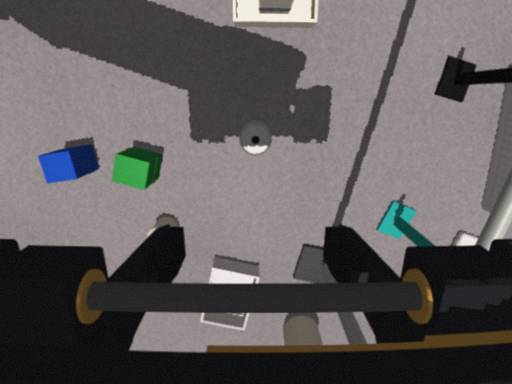

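```bash
python3 - <<'E'
from h import *
s=snap('wrist');st=r.state()
T=np.array(st['tool_rot']);p=np.array(st['position']);R=np.array(s['R']);o=-R.T@s['t']
print('cam in tool',(T.T@(o-p)).round(4));print((R@T).round(3))
p2=np.array([.4803,-.1868,.0144]);o2=o-p+p2
s2=dict(s);s2['t']=-R@o2
ax=T[:,0]
for d in (0,.01,.02,.03):
    c=np.array([.481,-.186,.042])+ax*d
    print(d,proj(s2,[c,c+.02*ax,c+T[:,1]*.02,c-T[:,1]*.02]).round(0).tolist())
print(proj(s2,[p2,p2+[0,0,.019]]).round(0))
print('pot edges now',proj(s,[np.array([.481,-.186,.042])+.02*ax*k for k in(-1,1)]).round(0))
E
```

```text
cam in tool [ 7.540e-02  1.000e-04 -1.796e-01]
[[ 0.001  1.     0.   ]
 [-0.956  0.001 -0.292]
 [-0.292 -0.     0.956]]
0 [[255.0, 235.0], [255.0, 202.0], [290.0, 235.0], [221.0, 235.0]]
0.01 [[255.0, 219.0], [255.0, 185.0], [291.0, 219.0], [220.0, 219.0]]
0.02 [[255.0, 202.0], [255.0, 167.0], [291.0, 202.0], [219.0, 202.0]]
0.03 [[255.0, 185.0], [255.0, 149.0], [292.0, 185.0], [219.0, 185.0]]
[[254. 217.]
 [254. 230.]]
pot edges now [[255. 155.]
 [255. 122.]]
```

```bash
python3 - <<'E'
from h import *
s=snap('wrist');st=r.state();T=np.array(st['tool_rot']);p=np.array(st['position']);i=s['img']
g=cv2.cvtColor(i,cv2.COLOR_BGR2GRAY)
print(st['finger_gap'],np.array(s['intrinsics']).round(1)[0])
for y in (228,232,236,240,246): 
    row=g[y]; x=np.where(row<28)[0]; print(y,x[(x>120)&(x<256)].max(initial=0),x[(x>256)&(x<380)].min(initial=999))
for y in (228,236,246):
    row=g[y];x=np.where(row<28)[0];a,b=x[(x>120)&(x<256)].max(),x[(x>256)&(x<380)].min()
    o,d1=ray(s,(a,y));o,d2=ray(s,(b,y));k=.088*st['finger_gap']/np.linalg.norm(d1-d2)
    print('tip in tool',(T.T@(o+k*(d1+d2)/2-p)).round(4))
# tip as seen in scene+top? project TCP
c=snap('scene');print(proj(c,[p,p-T[:,2]*.03]).round(1))
u,v=proj(c,[p])[0].astype(int);cv2.imwrite('pics/tip.png',cv2.resize(cv2.circle(c['img'].copy(),(u,v),1,(0,0,255),-1)[v-40:v+35,u-50:u+50],(800,600),interpolation=2))
E
```

```text
1.0007302789303276 [289.8   0.  254. ]
228 173 334
232 174 334
236 174 333
240 174 333
246 175 332
tip in tool [ 0.0085 -0.0002 -0.0353]
tip in tool [ 0.0034 -0.0002 -0.0348]
tip in tool [-0.0028 -0.0002 -0.0347]
[[207.4 165.3]
 [206.8 160.5]]
```

View pics/tip.png

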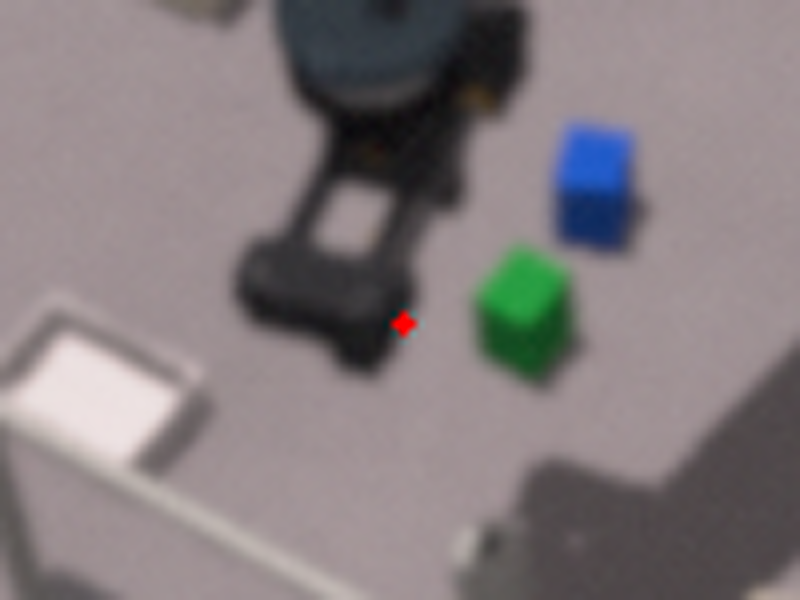

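Both views put the real fingertips about 26 to 35 mm behind the reported TCP (in the scene crop the finger midpoint is (400,290) and the TCP projects to (403,323)). That explains both misses. I'll descend further in stages and check the force.

```bash
python3 - <<'E'
from h import *
ph();go(.4815,-.1863,.004)
E
```

```text
t 14.75 p [ 0.4859 -0.2163  0.2144] phi 1.7558 tilt [ 0. -0.] F [ 0.6 -0.1  0. ] gap 1.001 ff 0.0 q [ 0.89  0.41 -0.71  1.81  0.31  1.03  0.25]
cmd [0.061 0.002 0.421] turn 0 phi 1.7558
```

Call:
arm_command --pt "1 0.061 0.002 0 0" --pt "1 0.061 0.002 0.1 0" --pt "1 0.061 0.002 0.2 0" --pt "1 0.061 0.002 0.3 0" --pt "1 0.061 0.002 0.36 0" --pt "1 0.061 0.002 0.39 0" --pt "1 0.061 0.002 0.405 0" --pt "1 0.061 0.002 0.415 0" --pt "1 0.061 0.002 0.421 0" --pt "1 0.061 0.002 0.421 0"

```text
clock: 16.0
position: [0.4815, -0.1863, 0.0043]
tool_rot: [[-0.184, 0.983, 0.001], [0.983, 0.184, -0.0], [-0.0, 0.001, -1.0]]
force: [-0.7, -0.4, -0.2]
finger_gap: 0.998
finger_force: 0.0
```

Call:
arm_command --pt "1 0 0 0.004 0" --pt "1 0 0 0.008 0" --pt "1 0 0 0.01 0" --pt "1 0 0 0.01 0" --pt "1 0 0 0.01 0" --pt "1 0 0 0.01 0" --pt "1 0 0 0.01 0" --pt "1 0 0 0.01 0" --pt "1 0 0 0.01 0" --pt "1 0 0 0.01 0"

```text
clock: 17.25
position: [0.4812, -0.1861, -0.0011]
tool_rot: [[-0.184, 0.983, -0.0], [0.983, 0.184, -0.0], [-0.0, -0.0, -1.0]]
force: [-0.6, -0.5, -0.0]
finger_gap: 0.998
finger_force: 0.0
```

No contact at -1 mm. I'll go on in small steps.

Call:
arm_command --pt "1 0 0 0.004 0" --pt "1 0 0 0.008 0" --pt "1 0 0 0.012 0" --pt "1 0 0 0.016 0" --pt "1 0 0 0.016 0" --pt "1 0 0 0.016 0" --pt "-1 0 0 0.016 0" --pt "-1 0 0 0.016 0" --pt "-1 0 0 0.016 0" --pt "-1 0 0 0.016 0"

```text
clock: 18.5
position: [0.4812, -0.1861, -0.0091]
tool_rot: [[-0.184, 0.983, 0.0], [0.983, 0.184, -0.0], [-0.0, 0.0, -1.0]]
force: [-0.1, 0.4, 0.9]
finger_gap: 0.571
finger_force: 0.0
```

Call:
arm_command --pt "-1 0 0 0 0" --pt "-1 0 0 0 0" --pt "-1 0 0 0 0" --pt "-1 0 0 0 0" --pt "-1 0 0 0 0" --pt "-1 0 0 0 0" --pt "-1 0 0 0 0" --pt "-1 0 0 0 0" --pt "-1 0 0 0 0" --pt "-1 0 0 0 0"

```text
clock: 19.75
position: [0.4812, -0.186, -0.0091]
tool_rot: [[-0.184, 0.983, -0.0], [0.983, 0.184, 0.0], [0.0, -0.0, -1.0]]
force: [-0.7, 0.0, 0.5]
finger_gap: 0.441
finger_force: 30.0
```

```bash
python3 - <<'E'
from h import *
ph();go(.4325,.194,.20,1.754);go(.4325,.194,-.003,1.754)
E
```

```text
t 19.75 p [ 0.4812 -0.186  -0.0091] phi 1.7559 tilt [-0.  0.] F [-0.7  0.   0.5] gap 0.441 ff 30.0 q [ 0.68  0.72 -0.51  1.98  0.61  0.6  -0.06]
cmd [ 0.765  0.044 -0.418] turn 0.004 phi 1.7559
cmd [ 0.765  0.044 -0.012] turn 0.004 phi 1.7559
```

Call:
arm_command --pt "-1 0 0 -0.1 0" --pt "-1 0 0 -0.22 0" --pt "-1 0 0 -0.34 0" --pt "-1 0 0 -0.46 0" --pt "-1 0.05 0 -0.54 0" --pt "-1 0.15 0.01 -0.54 0" --pt "-1 0.27 0.015 -0.54 0" --pt "-1 0.39 0.02 -0.54 0" --pt "-1 0.51 0.03 -0.54 0" --pt "-1 0.63 0.035 -0.54 0"

```text
clock: 21.0
position: [0.4399, 0.1282, 0.2609]
tool_rot: [[-0.183, 0.983, 0.0], [0.983, 0.183, -0.001], [-0.001, 0.0, -1.0]]
force: [0.9, 0.5, -0.2]
finger_gap: 0.445
finger_force: 30.0
```

Call:
arm_command --pt "-1 0.1 0.009 0 0" --pt "-1 0.135 0.009 0 0" --pt "-1 0.135 0.009 0.1 0" --pt "-1 0.135 0.009 0.2 0" --pt "-1 0.135 0.009 0.3 0" --pt "-1 0.135 0.009 0.35 0" --pt "-1 0.135 0.009 0.35 0" --pt "-1 0.135 0.009 0.35 0" --pt "-1 0.135 0.009 0.35 0" --pt "-1 0.135 0.009 0.35 0"

```text
clock: 22.25
position: [0.4332, 0.194, 0.0868]
tool_rot: [[-0.184, 0.983, 0.002], [0.983, 0.184, 0.0], [0.0, 0.002, -1.0]]
force: [0.2, -0.1, -0.8]
finger_gap: 0.441
finger_force: 30.0
```

```bash
python3 - <<'E'
from h import *
ph();go(.4325,.194,-.0035,1.754)
E
```

```text
t 22.25 p [0.4332 0.194  0.0868] phi 1.7555 tilt [0.0017 0.0003] F [ 0.2 -0.1 -0.8] gap 0.441 ff 30.0 q [ 0.11  0.55 -0.78  2.05  0.56  0.76 -0.83]
cmd [ 0.    -0.002  0.181] turn 0.003 phi 1.7555
```

Call:
arm_command --pt "-1 0 -0.001 0.08 0" --pt "-1 0 -0.001 0.14 0" --pt "-1 0 -0.001 0.17 0" --pt "-1 0 -0.001 0.181 0" --pt "-1 0 -0.001 0.181 0" --pt "0.07 0 -0.001 0.181 0" --pt "0.07 0 -0.001 0.181 0" --pt "0.07 0 -0.001 0.181 0" --pt "0.07 0 -0.001 0.08 0" --pt "0.07 0 -0.001 -0.04 0"

```text
clock: 23.5
position: [0.4311, 0.1935, 0.1067]
tool_rot: [[-0.184, 0.983, -0.003], [0.983, 0.184, -0.001], [-0.0, -0.003, -1.0]]
force: [1.8, 0.5, 0.9]
finger_gap: 0.533
finger_force: 0.0
```

```bash
python3 - <<'E'
from h import *
ph();s=snap('top');i=s['img']
go(.377,-.339,.25,1.3)
m=cv2.inRange(i[225:255,350:375],(0,0,0),(45,45,45));ce=cv2.connectedComponentsWithStats(m);print(ce[2],ce[3]+[350,225])
s2=snap('wrist','w6.png')
E
```

```text
t 23.5 p [0.4311 0.1935 0.1067] phi 1.7563 tilt [-0.0025 -0.0005] F [1.8 0.5 0.9] gap 0.533 ff 0.0 q [ 0.14  0.52 -0.81  2.04  0.52  0.8  -0.8 ]
cmd [-1.03  -0.31  -0.277] turn 0.914 phi 1.7571
[[  0   0  25  30 735]
 [ 11  15   6   3  15]] [[361.97278912 239.4707483 ]
 [363.33333333 240.93333333]]
```

Call:
arm_command --pt "0.07 0 0 -0.12 0" --pt "0.07 0 0 -0.24 0" --pt "0.5 0 0 -0.32 0" --pt "1 -0.1 -0.03 -0.32 0" --pt "1 -0.22 -0.07 -0.32 0" --pt "1 -0.34 -0.11 -0.32 0" --pt "1 -0.46 -0.14 -0.32 0" --pt "1 -0.58 -0.18 -0.32 0" --pt "1 -0.7 -0.22 -0.32 0" --pt "1 -0.82 -0.25 -0.32 0"

```text
clock: 24.85
position: [0.3836, -0.2327, 0.2657]
tool_rot: [[-0.183, 0.983, -0.0], [0.983, 0.183, -0.001], [-0.001, -0.001, -1.0]]
force: [1.5, -1.0, 1.1]
finger_gap: 0.998
finger_force: 0.0
```

Call:
arm_command --pt "1 -0.1 -0.03 0 0" --pt "1 -0.2 -0.06 0 0" --pt "1 -0.2 -0.06 0.1 0" --pt "1 -0.2 -0.06 0.2 0" --pt "1 -0.2 -0.06 0.2 0" --pt "1 -0.2 -0.06 0.2 0" --pt "1 -0.2 -0.06 0.2 0" --pt "1 -0.2 -0.06 0.2 0" --pt "1 -0.2 -0.06 0.2 0" --pt "1 -0.2 -0.06 0.2 0"

```text
clock: 26.1
position: [0.3736, -0.3344, 0.1662]
tool_rot: [[-0.184, 0.983, 0.0], [0.983, 0.184, -0.0], [-0.0, 0.0, -1.0]]
force: [0.4, 0.3, 0.4]
finger_gap: 1.001
finger_force: 0.0
```

```bash
python3 - <<'E'
from h import *
ph();s=snap('wrist','w7.png');i=s['img'];g=cv2.cvtColor(i,cv2.COLOR_BGR2GRAY)
u=proj(s,[[.3775,-.3395,.06]])[0];print(u)
x,y=int(u[0]),int(u[1])
m=(g[y-25:y+25,x-25:x+25]<45).astype(np.uint8);n,l,st,ce=cv2.connectedComponentsWithStats(m)
for j in range(1,n):
    if st[j,4]>20: q=ce[j]+[x-25,y-25];print(st[j],q,onz(s,q,.06).round(4))
t=snap('top');print('top',onz(t,(363.3,240.9),.06).round(4))
go(.378,-.340,-.008,1.754)
E
```

```text
t 26.1 p [ 0.3736 -0.3344  0.1662] phi 1.7558 tilt [ 0.0002 -0.0004] F [0.4 0.3 0.4] gap 1.001 ff 0.0 q [ 1.14  0.4  -0.61  1.94  0.29  0.89  0.56]
[256.74769064 182.19107059]
[  0   0  11  16 135] [235.57777778 163.54814815] [ 0.3529 -0.3243  0.06  ]
top [ 0.3761 -0.3411  0.06  ]
cmd [-0.013  0.007  0.348] turn 0.004 phi 1.7559
```

```bash
python3 - <<'E'
import cv2
a=cv2.imread('pics/w7.png')[60:240,130:380];b=cv2.imread('pics/w6.png')
cv2.imwrite('pics/v7.png',cv2.resize(cv2.hconcat([cv2.resize(a,(400,288),interpolation=2),cv2.resize(b[0:240],(400,288))]),(800,288)))
E
```

```text
(no output)
```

View pics/v7.png

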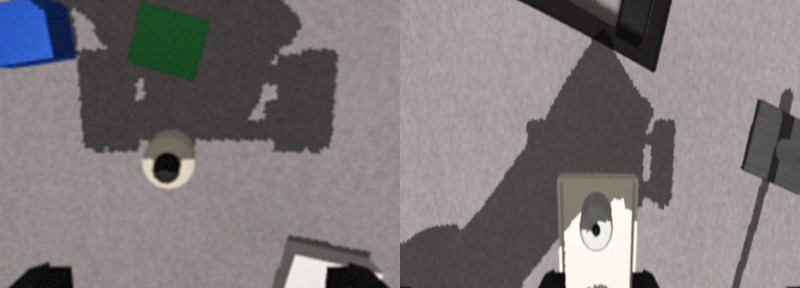

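The left crop shows the dropper's cap at wrist (235,164), about 3 cm from where it stood, so it was knocked just now. The right crop shows the pot standing in the caddy. I'll re-measure the cap.

```bash
python3 - <<'E'
from h import *
s=snap('wrist');g=cv2.cvtColor(s['img'],cv2.COLOR_BGR2GRAY)
m=(g[150:180,215:256]<45).astype(np.uint8);n,l,st,ce=cv2.connectedComponentsWithStats(m)
for j in range(1,n): print(st[j],ce[j]+[215,150],onz(s,ce[j]+[215,150],.058).round(4))
j=1+np.argmax(st[1:,4]);X=onz(s,ce[j]+[215,150],.058)
t=snap('scene');print(proj(t,[X]))
go(X[0],X[1],.01,1.754);go(X[0],X[1],-.01,1.754)
E
```

```text
[ 12   6  15  17 189] [233.86772487 163.6984127 ] [ 0.3511 -0.325   0.058 ]
[[205.12878444 154.72856577]]
cmd [ 0.026 -0.041  0.312] turn 0.004 phi 1.7558
cmd [ 0.026 -0.041  0.352] turn 0.004 phi 1.7558
```

Call:
arm_command --pt "1 0.026 -0.041 0 0" --pt "1 0.026 -0.041 0.1 0" --pt "1 0.026 -0.041 0.2 0" --pt "1 0.026 -0.041 0.28 0" --pt "1 0.026 -0.041 0.32 0" --pt "1 0.026 -0.041 0.34 0" --pt "1 0.026 -0.041 0.35 0" --pt "1 0.026 -0.041 0.36 0" --pt "1 0.026 -0.041 0.36 0" --pt "-1 0.026 -0.041 0.36 0"

```text
clock: 27.55
position: [0.3513, -0.3256, -0.0137]
tool_rot: [[-0.184, 0.983, 0.001], [0.983, 0.184, -0.001], [-0.001, 0.0, -1.0]]
force: [-0.4, 0.4, 0.0]
finger_gap: 0.913
finger_force: 0.0
```

Call:
arm_command --pt "-1 0 0 0 0" --pt "-1 0 0 0 0" --pt "-1 0 0 0 0" --pt "-1 0 0 0 0" --pt "-1 0 0 0 0" --pt "-1 0 0 0 0" --pt "-1 0 0 0 0" --pt "-1 0 0 0 0" --pt "-1 0 0 0 0" --pt "-1 0 0 0 0"

```text
clock: 28.8
position: [0.351, -0.3253, -0.0141]
tool_rot: [[-0.184, 0.983, -0.0], [0.983, 0.184, 0.0], [0.0, -0.0, -1.0]]
force: [-0.8, -0.2, 1.4]
finger_gap: 0.396
finger_force: 30.0
```

```bash
python3 - <<'E'
from h import *
ph();go(.4637,.0285,.2,1.754)
go(.4637,.0285,-.008,1.754)
E
```

```text
t 28.8 p [ 0.351  -0.3253 -0.0141] phi 1.7558 tilt [-0.  0.] F [-0.8 -0.2  1.4] gap 0.396 ff 30.0 q [ 0.99  0.67 -0.42  2.08  0.55  0.5   0.35]
cmd [ 0.654  0.352 -0.428] turn 0.004 phi 1.7558
cmd [ 0.654  0.352 -0.012] turn 0.004 phi 1.7558
```

Call:
arm_command --pt "-1 0 0 -0.08 0" --pt "-1 0 0 -0.18 0" --pt "-1 0 0 -0.28 0" --pt "-1 0.05 0.02 -0.34 0" --pt "-1 0.15 0.08 -0.34 0" --pt "-1 0.25 0.14 -0.34 0" --pt "-1 0.35 0.2 -0.34 0" --pt "-1 0.45 0.25 -0.34 0" --pt "-1 0.55 0.3 -0.34 0" --pt "-1 0.6 0.35 -0.34 0"

```text
clock: 30.05
position: [0.4677, 0.0047, 0.156]
tool_rot: [[-0.187, 0.982, -0.0], [0.982, 0.187, 0.0], [0.0, -0.0, -1.0]]
force: [0.8, -1.8, -0.3]
finger_gap: 0.396
finger_force: 30.0
```

```bash
python3 - <<'E'
from h import *
ph();go(.4641,.0251,.05,1.754)
go(.4641,.0251,-.0085,1.754)
E
```

```text
t 30.05 p [0.4677 0.0047 0.156 ] phi 1.7592 tilt [-0.0001  0.0002] F [ 0.8 -1.8 -0.3] gap 0.396 ff 30.0 q [ 0.51  0.39 -0.75  2.02  0.35  0.86 -0.24]
cmd [0.041 0.001 0.212] turn 0.01 phi 1.7592
cmd [0.041 0.001 0.329] turn 0.01 phi 1.7592
```

Call:
arm_command --pt "-1 0.047 0.001 0 0" --pt "-1 0.047 0.001 0.1 0" --pt "-1 0.047 0.001 0.2 0" --pt "-1 0.047 0.001 0.27 0" --pt "-1 0.047 0.001 0.31 0" --pt "-1 0.047 0.001 0.328 0" --pt "-1 0.047 0.001 0.328 0" --pt "0 0.047 0.001 0.328 0" --pt "0 0.047 0.001 0.328 0" --pt "0 0.047 0.001 0.328 0"

```text
clock: 31.3
position: [0.4644, 0.0249, -0.0076]
tool_rot: [[-0.184, 0.983, 0.001], [0.983, 0.184, -0.0], [-0.0, 0.001, -1.0]]
force: [-0.8, 0.2, 0.4]
finger_gap: 0.499
finger_force: 0.0
```

Call:
arm_command --pt "0 0 0 -0.1 0" --pt "0 0 0 -0.22 0" --pt "0 0 0 -0.34 0" --pt "0 0 0 -0.46 0" --pt "1 -0.05 0 -0.54 0" --pt "1 -0.1 0 -0.54 0" --pt "1 -0.1 0 -0.54 0" --pt "1 -0.1 0 -0.54 0" --pt "1 -0.1 0 -0.54 0" --pt "1 -0.1 0 -0.54 0"

```text
clock: 32.55
position: [0.473, -0.0234, 0.2617]
tool_rot: [[-0.185, 0.983, -0.001], [0.983, 0.185, 0.0], [0.0, -0.001, -1.0]]
force: [-0.0, 0.3, -0.8]
finger_gap: 0.999
finger_force: 0.0
```

```bash
python3 - <<'E'
from h import *
ph();s=snap('wrist','w8.png')
E
```

```text
t 32.55 p [ 0.473  -0.0234  0.2617] phi 1.7573 tilt [-0.0006  0.0003] F [-0.   0.3 -0.8] gap 0.999 ff 0.0 q [ 0.66  0.26 -0.82  1.89  0.21  1.08 -0.06]
```

View pics/w8.png

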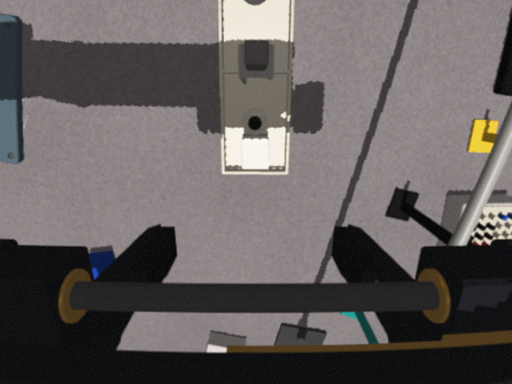

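All three supplies stand in the caddy: carton (256,153), dropper (255,123), pot (256,0). I'll check numerically which side the label and strap are on.

```bash
python3 - <<'E'
from h import *
s=snap('scene');g=cv2.cvtColor(s['img'],cv2.COLOR_BGR2GRAY)
a=np.radians(10.5);c,sn=np.cos(a),np.sin(a)
def W(x,y,z): return [.4525+c*x-sn*y,.088+sn*x+c*y,z]
for z in (.008,.015,.022):
    P=proj(s,[W(.048,y,z) for y in np.arange(-.1,.101,.01)]);print(z,[int(g[int(round(v)),int(round(u))]) for u,v in P])
w=snap('wrist');gw=cv2.cvtColor(w['img'],cv2.COLOR_BGR2GRAY)
for nm,x,z in (('strap-',-.015,.06),('strap+',.015,.06),('s-',-.015,.02),('s+',.015,.02),('s-',-.015,.09),('s+',.015,.09),('lip-',-.015,.115),('lip+',.015,.115)):
    for cam,ss,gg in (('sc',s,g),('wr',w,gw)):
        P=proj(ss,[W(x,y,z) for y in np.arange(-.028,.029,.008)]);print(nm,z,cam,P[0].round(),[int(gg[int(round(v)),int(round(u))]) if 0<=v<384 and 0<=u<512 else None for u,v in P])
E
```

```text
0.008 [116, 115, 113, 109, 108, 105, 108, 108, 107, 105, 110, 109, 106, 110, 116, 116, 119, 117, 114, 113, 119]
0.015 [151, 132, 119, 109, 113, 110, 108, 111, 110, 110, 110, 111, 111, 110, 132, 130, 128, 148, 144, 128, 124]
0.022 [151, 174, 146, 117, 129, 111, 110, 111, 112, 112, 110, 111, 113, 112, 143, 166, 165, 148, 188, 172, 163]
strap- 0.06 sc [276. 208.] [111, 102, 92, 89, 90, 91, 106, 109]
strap- 0.06 wr [242.  92.] [113, 111, 69, 76, 80, 78, 74, 77]
strap+ 0.06 sc [274. 215.] [116, 115, 108, 96, 98, 96, 103, 115]
strap+ 0.06 wr [266.  92.] [110, 111, 105, 78, 68, 52, 52, 52]
s- 0.02 sc [276. 214.] [117, 109, 93, 91, 92, 91, 107, 114]
s- 0.02 wr [244.  92.] [109, 110, 62, 81, 75, 73, 77, 74]
s+ 0.02 sc [273. 220.] [118, 117, 115, 116, 112, 115, 116, 117]
s+ 0.02 wr [265.  93.] [108, 109, 111, 80, 51, 56, 49, 52]
s- 0.09 sc [277. 204.] [79, 93, 102, 96, 100, 93, 79, 77]
s- 0.09 wr [241.  91.] [111, 113, 82, 78, 80, 76, 77, 188]
s+ 0.09 sc [274. 211.] [116, 117, 112, 94, 88, 89, 103, 117]
s+ 0.09 wr [267.  91.] [113, 112, 76, 78, 69, 69, 66, 168]
lip- 0.115 sc [277. 201.] [81, 80, 73, 61, 64, 86, 80, 77]
lip- 0.115 wr [240.  90.] [116, 112, 76, 78, 78, 77, 111, 235]
lip+ 0.115 sc [275. 208.] [110, 107, 96, 92, 91, 92, 97, 108]
lip+ 0.115 wr [268.  90.] [109, 115, 76, 82, 80, 75, 99, 235]
```

The strap shows dark at caddy x = -15 mm (scene) and only floor shows at +15 mm. The +x wall shows no barcode. So the strap and label side already face the robot (yaw about 10.5°). Next I turn the gripper to close along the caddy's y over the handle.

```bash
python3 - <<'E'
from h import *
go(.4525,.088,.26,.183)
s=snap('top');c=snap('scene')
# handle: dark block seen by both, window around the predicted place
for n,ss in (('top',s),('scene',c)):
    u=proj(ss,[[.4525,.088,.185]])[0];g=cv2.cvtColor(ss['img'],cv2.COLOR_BGR2GRAY);x,y=u.round().astype(int)
    print(n,u.round(1));print(g[y-8:y+9,x-8:x+9])
E
```

```text
cmd [0.227 0.001 0.004] turn 3.147 phi 1.7564
top [221.8 216.2]
[[103 106 103 104 104 103 105 105 103 104 101  98 100 103 103 106 104]
 [104 104 103 104 106 104 104 103 105 103 102  96  94 101 101 104 105]
 [106 103 104 104 105 103 100 100  98  95  91  84  82  85  91 102 104]
 [103 105 104 100  95  92  89  86  80  74  75  73  72  73  84 100 106]
 [104 104 103  93  78  74  73  69  66  66  66  66  67  72  88 102 106]
 [104 104 104  92  72  64  61  56  54  54  51  52  61  73  87 102 103]
 [104 105 103  91  69  53  52  51  52  51  50  46  54  69  81  97 105]
 [104 105 103  94  72  52  49  53  51  50  51  45  50  63  76  94 104]
 [104 105 103  95  76  51  52  51  51  51  50  47  45  61  76  92 105]
 [110 105 104  98  75  53  49  52  51  51  51  48  47  60  75  89 102]
 [117 104 103 100  82  56  50  50  52  52  50  47  49  62  72  86 101]
 [121 104 105 102  86  59  52  51  51  51  52  49  55  64  73  80  91]
 [148 109 105 103  91  68  56  57  55  58  59  62  66  70  73  75  77]
 [188 116 103 103  96  80  69  70  70  70  70  71  73  76  76  78  79]
 [192 116 105 104  98  86  73  73  75  79 
[... 699 characters left out ...]
119  94  76  76  73  68  68  69  70  75  72  75  75  75  75]
 [144 129 105  84  75  73  69  68  66  68  68  70  73  73  77  75  77]
 [141 122  95  81  75  72  68  66  63  65  66  68  72  74  74  75  75]
 [135 114  91  80  75  72  68  65  64  64  64  67  70  74  75  77  76]
 [126 103  82  76  72  69  65  64  64  63  66  70  72  75  76  77  77]
 [113  92  78  76  72  72  64  61  62  62  65  68  76  76  77  75  78]
 [ 94  82  75  76  76  72  65  62  60  62  61  73  77  77  77  78  78]
 [ 80  76  79  79  80  73  63  61  61  63  68  76  77  80  76  77  76]
 [ 76  77  80  86  85  76  65  62  60  65  71  80  82  78  77  77  77]
 [ 77  80  84  89  89  82  70  63  64  69  79  85  85  78  78  77  78]]
```

Call:
arm_command --pt "1 0 0 -0.03 0.3" --pt "1 0 0 -0.03 0.6" --pt "1 0 0 -0.03 1" --pt "1 0 0 -0.03 1" --pt "1 0 0 -0.03 1" --pt "1 0 0 -0.03 1" --pt "1 0 0 -0.03 1" --pt "1 0 0 -0.03 1" --pt "1 0 0 -0.03 1" --pt "1 0 0 -0.03 1"

```text
clock: 34.05
position: [0.4732, -0.0242, 0.2769]
tool_rot: [[0.31, 0.951, -0.0], [0.951, -0.31, -0.0], [-0.0, -0.0, -1.0]]
force: [-0.0, -0.5, -0.0]
finger_gap: 0.997
finger_force: 0.0
```

Call:
arm_command --pt "1 0 0 0 0.3" --pt "1 0 0 0 0.6" --pt "1 0 0 0 1" --pt "1 0 0 0 1" --pt "1 0 0 0 1" --pt "1 0 0 0 1" --pt "1 0 0 0 1" --pt "1 0 0 0 1" --pt "1 0 0 0 1" --pt "1 0 0 0 1"

```text
clock: 35.3
position: [0.4732, -0.0242, 0.2769]
tool_rot: [[0.728, 0.686, -0.0], [0.686, -0.728, -0.0], [-0.0, -0.0, -1.0]]
force: [-0.4, -0.3, 0.3]
finger_gap: 1.001
finger_force: 0.0
```

Call:
arm_command --pt "1 0 0 0 0.3" --pt "1 0 0 0 0.6" --pt "1 0 0 0 1" --pt "1 0 0 0 1" --pt "1 0 0 0 1" --pt "1 0 0 0 1" --pt "1 0 0 0 1" --pt "1 0 0 0 1" --pt "1 0 0 0 1" --pt "1 0 0 0 1"

```text
clock: 36.55
position: [0.4732, -0.0242, 0.2769]
tool_rot: [[0.967, 0.253, -0.0], [0.253, -0.967, -0.0], [-0.0, -0.0, -1.0]]
force: [0.1, -1.0, -0.3]
finger_gap: 1.001
finger_force: 0.0
```

```bash
python3 - <<'E'
from h import *
ph();go(.4525,.088,.26,.183);go(.4525,.088,.115,.183)
E
```

```text
t 36.55 p [ 0.4732 -0.0242  0.2769] phi 0.256 tilt [-0. -0.] F [ 0.1 -1.  -0.3] gap 1.001 ff 0.0 q [ 0.48  0.2  -0.6   1.88  0.13  1.1  -1.48]
cmd [ 0.017 -0.228  0.034] turn 0.146 phi 0.256
cmd [ 0.017 -0.228  0.324] turn 0.146 phi 0.256
```

Call:
arm_command --pt "1 0.01 -0.11 0 0.146" --pt "1 0.017 -0.228 0 0.146" --pt "1 0.017 -0.228 0 0.146" --pt "1 0.017 -0.228 0.1 0.146" --pt "1 0.017 -0.228 0.18 0.146" --pt "1 0.017 -0.228 0.26 0.146" --pt "1 0.017 -0.228 0.3 0.146" --pt "1 0.017 -0.228 0.324 0.146" --pt "1 0.017 -0.228 0.324 0.146" --pt "-1 0.017 -0.228 0.324 0.146"

```text
clock: 37.8
position: [0.4534, 0.0882, 0.1157]
tool_rot: [[0.983, 0.181, 0.001], [0.181, -0.983, 0.0], [0.001, 0.0, -1.0]]
force: [-0.2, -0.4, 0.9]
finger_gap: 0.911
finger_force: 0.0
```

Call:
arm_command --pt "-1 0 0 0 0" --pt "-1 0 0 0 0" --pt "-1 0 0 0 0" --pt "-1 0 0 0 0" --pt "-1 0 0 0 0" --pt "-1 0 0 0 0" --pt "-1 0 0 0 0" --pt "-1 0 0 0 0" --pt "-1 0 0 0 0" --pt "-1 0 0 0 0"

```text
clock: 39.05
position: [0.4526, 0.0885, 0.1149]
tool_rot: [[0.983, 0.182, 0.0], [0.182, -0.983, 0.0], [0.0, -0.0, -1.0]]
force: [-0.0, 2.4, -1.1]
finger_gap: 0.224
finger_force: 30.0
```

```bash
python3 - <<'E'
from h import *
ph()
s=snap('top');c=snap('scene')
def comp(ss,z,lo):
    pass
# rail ends: triangulate more carefully by bar centreline in top at y=+-0.2 (z=.235)
g=cv2.cvtColor(s['img'],cv2.COLOR_BGR2GRAY).astype(float)
pts=[]
for u in list(range(155,205,4))+list(range(290,385,4)):
    col=g[125:165,u]; w=np.clip(col-135,0,None); 
    if w.sum()>30: pts.append(onz(s,(u,125+(w*np.arange(40)).sum()/w.sum()),.235)[:2])
pts=np.array(pts);k=np.polyfit(pts[:,1],pts[:,0],1);print('rail x = k y + b',k,'resid',np.abs(np.polyval(k,pts[:,1])-pts[:,0]).max(),'yaw deg',-np.degrees(np.arctan(k[0])))
# pointer dark blob in top
m=(g<60).astype(np.uint8);m[:118]=0;m[142:]=0;m[:,:262]=0;m[:,285:]=0
n,l,st,ce=cv2.connectedComponentsWithStats(m)
for j in range(1,n):
    if st[j,4]>15: print(st[j],ce[j].round(1))
print(g[118:142:1,262:284].astype(int))
E
```

```text
t 39.05 p [0.4526 0.0885 0.1149] phi 0.183 tilt [0.     0.0003] F [-0.   2.4 -1.1] gap 0.224 ff 30.0 q [ 0.2   0.42 -0.59  2.07  0.34  0.74 -1.99]
rail x = k y + b [0.05000287 0.6443429 ] resid 0.006788200895781582 yaw deg -2.8625694272017697
[264 122  16  18 199] [272.8 132. ]
[[121 123 124 124 122 123 122 122 121 121 121 120 120 124 124 122 123 123
  121 120 122 123]
 [121 124 123 123 125 124 121 121 122 124 123 121 122 121 122 121 121 122
  120 118 120 120]
 [123 122 123 122 125 124 122 122 124 124 123 119 115 110 113 117 117 120
  122 121 121 122]
 [123 123 121 122 123 121 122 122 116 105 101  95  90  77  83  96 104 114
  121 122 123 123]
 [122 122 121 120 123 122 122 122 101  56  39  32  28  26  30  38  60  87
  110 121 124 123]
 [121 122 122 121 119 121 123 121  93  38  17  13  11  10  14  16  26  46
   89 121 124 122]
 [121 119 122 120 119 119 122 121 103  69  38  14   4   8  14  25  45  66
   97 121 122 121]
 [122 121 120 121 121 121 120 120 116 104  65  18   7   8  18  55  90 108
  121 124 124 121]
 [121 120 121 120 121 123 121 120 118 104  66  19  10   7  30  81 117 122
  1
[... 711 characters left out ...]
1  12  15  28  39  38  41  46
   86 118 124 123]
 [ 80  65  58  40  24  23  22  22  22  24  23  23  25  34  39  41  39  47
   86 120 122 123]
 [107  86  75  53  38  37  37  37  37  36  37  38  39  38  42  40  40  48
   87 121 126 124]
 [123 120 107  71  42  40  38  39  38  39  38  38  41  41  40  40  39  49
   86 119 122 122]
 [124 123 108  73  42  38  38  39  38  41  39  40  39  41  41  42  42  49
   85 119 121 120]
 [126 121 105  67  43  40  38  40  41  40  41  43  41  42  42  43  42  55
   88 118 120 120]
 [127 126 108  80  70  72  72  73  72  72  73  74  73  68  63  63  68  76
  101 120 120 122]
 [127 129 124 121 119 119 118 119 120 121 120 122 121 112 100  99 103 112
  121 125 122 125]]
```

```bash
python3 - <<'E'
from h import *
i0=cv2.imread('pics/top0.png');s=snap('top')
g=cv2.cvtColor(i0,cv2.COLOR_BGR2GRAY).astype(float)
pts=[]
for u in range(152,384,2):
    v0=140.5+(u-144)*12/246
    lo=int(v0-5);col=g[lo:lo+11,u];w=np.clip(col-130,0,None)
    if w.sum()>30: pts.append(onz(s,(u,lo+(w*np.arange(11)).sum()/w.sum()),.235)[:2])
pts=np.array(pts,np.float32)
vx,vy,x0,y0=cv2.fitLine(pts,cv2.DIST_HUBER,0,.001,.001).ravel();d=np.array([vx,vy])*np.sign(vy);n=np.array([d[1],-d[0]])
print(len(pts),'dir',d,'yaw',np.degrees(np.arctan2(-d[0],d[1])),'resid',np.abs((pts-[x0,y0])@n).mean())
L,R_=np.array([.6585,.296]),np.array([.6235,-.369]);p0=np.array([x0,y0])
mid=p0+d*(((L+R_)/2-p0)@d);print('mid',mid,'len',(L-R_)@d)
for nm,uv,z in (('foot',(272.65,134),.004),('toparm',(275.1,122.7),.155)):
    X=onz(s,uv,z)[:2];print(nm,X,'s',(X-mid)@d,'off',(X-mid)@n)
np.savez('rail.npz',mid=mid,d=d,n=n)
E
```

```text
116 dir [0.05187788 0.9986534 ] yaw -2.9737184 resid 0.00018404397
mid [ 0.64205737 -0.03655493] len 0.665920244641602
foot [ 0.72479475 -0.0647589 ] s -0.023873752973098787 off 0.08408913001175387
toparm [ 0.72570656 -0.06467851] s -0.023746165008521797 off 0.08499553697404728
```

Rail: mid (0.642,-0.037), yaw -2.97°. The pointer sits at s = -0.024, 85 mm behind the rail, which matches the spec. I'll lift the caddy, turn it square to the rail and bring it to s = +0.11.

Call:
arm_command --pt "-1 0 0 -0.03 0" --pt "-1 0 0 -0.08 0" --pt "-1 0 0 -0.14 0" --pt "-1 0 0 -0.2 0.1" --pt "-1 0 0 -0.26 0.2" --pt "-1 0 0 -0.3 0.3" --pt "-1 0 0 -0.3 0.4" --pt "-1 0 0 -0.3 0.47" --pt "-1 0 0 -0.3 0.47" --pt "-1 0 0 -0.3 0.47"

```text
clock: 40.45
position: [0.4522, 0.0881, 0.2646]
tool_rot: [[0.999, -0.051, -0.001], [-0.051, -0.999, -0.0], [-0.001, 0.0, -1.0]]
force: [-0.1, 0.5, -6.4]
finger_gap: 0.22
finger_force: 30.0
```

```bash
python3 - <<'E'
from h import *
ph();z=np.load('rail.npz');P=z['mid']+.11*z['d'];Q=P-.12*z['n'];print(P,Q)
go(*Q,.265,-.0519);go(*P,.265,-.0519)
c=snap('wrist','w9.png')
E
```

```text
t 40.45 p [0.4522 0.0881 0.2646] phi -0.0514 tilt [-0.0011 -0.0002] F [-0.1  0.5 -6.4] gap 0.22 ff 30.0 q [ 0.28  0.2  -0.64  1.92  0.13  1.07 -2.04]
[0.64776394 0.07329695] [0.52792553 0.07952229]
cmd [ 0.152  0.009 -0.001] turn 0.001 phi -0.0514
cmd [ 0.392  0.009 -0.001] turn 0.001 phi -0.0514
```

Call:
arm_command --pt "-1 0.06 0.009 0 0" --pt "-1 0.13 0.009 0 0" --pt "-1 0.2 0.009 0 0" --pt "-1 0.25 0.009 0 0" --pt "-1 0.29 0.009 0 0" --pt "-1 0.325 0.009 0 0" --pt "-1 0.355 0.009 0 0" --pt "-1 0.38 0.009 0 0" --pt "-1 0.392 0.009 0 0" --pt "-1 0.392 0.009 0 0"

```text
clock: 41.75
position: [0.6481, 0.0735, 0.2647]
tool_rot: [[0.999, -0.052, -0.0], [-0.052, -0.999, 0.0], [-0.0, -0.0, -1.0]]
force: [-1.2, 0.2, -6.0]
finger_gap: 0.224
finger_force: 30.0
```

```bash
python3 - <<'E'
from h import *
ph();c=snap('scene');p=r.state()['position'];u,v=proj(c,[p])[0].astype(int)
cv2.imwrite('pics/hook.png',cv2.resize(c['img'][v-60:v+60,u-80:u+80],(800,600),interpolation=2))
E
```

```text
t 41.75 p [0.6481 0.0735 0.2647] phi -0.0523 tilt [-0.0005  0.0001] F [-1.2  0.2 -6. ] gap 0.224 ff 30.0 q [ 0.18  0.55 -0.55  1.44  0.29  1.24 -2.02]
```

View pics/hook.png

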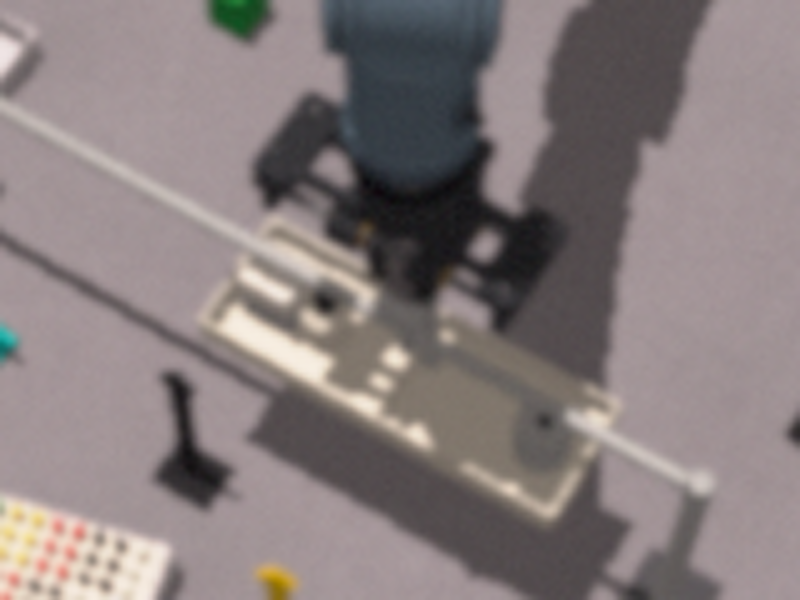

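The scene crop shows the tray level under the rail. Rail enters at (300,265) and leaves at (600,420), with the supplies standing. Lower gently onto the bar.

Call:
arm_command --pt "-1 0 0 0.015 0" --pt "-1 0 0 0.03 0" --pt "-1 0 0 0.045 0" --pt "-1 0 0 0.06 0" --pt "-1 0 0 0.07 0" --pt "-1 0 0 0.076 0" --pt "-1 0 0 0.08 0" --pt "-1 0 0 0.08 0" --pt "-1 0 0 0.08 0" --pt "-1 0 0 0.08 0"

```text
clock: 43.05
position: [0.6482, 0.0735, 0.2251]
tool_rot: [[0.999, -0.052, 0.0], [-0.052, -0.999, 0.0], [0.0, -0.0, -1.0]]
force: [0.5, -0.1, -6.4]
finger_gap: 0.224
finger_force: 30.0
```

Call:
arm_command --pt "-1 0 0 0.002 0" --pt "-1 0 0 0.004 0" --pt "-1 0 0 0.005 0" --pt "-1 0 0 0.005 0" --pt "-1 0 0 0.005 0" --pt "-1 0 0 0.005 0" --pt "-1 0 0 0.005 0" --pt "-1 0 0 0.005 0" --pt "-1 0 0 0.005 0" --pt "-1 0 0 0.005 0"

```text
clock: 44.3
position: [0.6481, 0.0736, 0.2224]
tool_rot: [[0.999, -0.052, -0.0], [-0.052, -0.999, 0.0], [-0.0, -0.0, -1.0]]
force: [-0.4, 0.5, -7.3]
finger_gap: 0.221
finger_force: 30.0
```

Call:
arm_command --pt "-1 0 0 0.001 0" --pt "-1 0 0 0.002 0" --pt "-1 0 0 0.003 0" --pt "-1 0 0 0.004 0" --pt "-1 0 0 0.004 0" --pt "-1 0 0 0.004 0" --pt "-1 0 0 0.004 0" --pt "-1 0 0 0.004 0" --pt "-1 0 0 0.004 0" --pt "-1 0 0 0.004 0"

```text
clock: 45.55
position: [0.6485, 0.0736, 0.222]
tool_rot: [[0.999, -0.052, 0.001], [-0.052, -0.999, -0.0], [0.001, 0.0, -1.0]]
force: [-3.7, -2.3, 6.0]
finger_gap: 0.224
finger_force: 30.0
```

Call:
arm_command --pt "-1 0 0 0.001 0" --pt "-1 0 0 0.002 0" --pt "-1 0 0 0.003 0" --pt "-1 0 0 0.003 0" --pt "-1 0 0 0.003 0" --pt "-1 0 0 0.003 0" --pt "-1 0 0 0.003 0" --pt "-1 0 0 0.003 0" --pt "-1 0 0 0.003 0" --pt "-1 0 0 0.003 0"

```text
clock: 46.8
position: [0.6486, 0.0736, 0.2219]
tool_rot: [[0.999, -0.052, 0.002], [-0.052, -0.999, -0.0], [0.002, 0.0, -1.0]]
force: [-7.3, -2.7, 13.5]
finger_gap: 0.228
finger_force: 30.0
```

The caddy hangs on the bar (contact at the expected height). I'll ease the press to a light load and slide toward the pointer.

Call:
arm_command --pt "-1 -0.001 0 -0.003 0" --pt "-1 -0.001 0.005 -0.004 0" --pt "-1 -0.001 0.02 -0.004 0" --pt "-1 -0.001 0.035 -0.004 0" --pt "-1 -0.001 0.055 -0.004 0" --pt "-1 -0.001 0.075 -0.004 0" --pt "-1 -0.001 0.095 -0.004 0" --pt "-1 -0.001 0.11 -0.004 0" --pt "-1 -0.001 0.12 -0.004 0" --pt "-1 -0.001 0.12 -0.004 0"

```text
clock: 48.05
position: [0.6456, 0.0168, 0.222]
tool_rot: [[0.999, -0.05, 0.003], [-0.05, -0.999, 0.004], [0.003, -0.004, -1.0]]
force: [0.3, 5.4, 4.2]
finger_gap: 0.224
finger_force: 30.0
```

```bash
python3 - <<'E'
from h import *
ph();z=np.load('rail.npz');p=r.state()['position'][:2]-z['mid'];print('s',p@z['d'],'n',p@z['n'])
E
```

```text
t 48.05 p [0.6456 0.0168 0.222 ] phi -0.0503 tilt [0.003  0.0043] F [0.3 5.4 4.2] gap 0.224 ff 30.0 q [ 0.27  0.57 -0.54  1.51  0.31  1.14 -1.95]
s 0.05341846391105005 n 0.0007319096705058955
```

Call:
arm_command --pt "-1 0 0.015 0 0" --pt "-1 0 0.03 0 0" --pt "-1 0 0.05 0 0" --pt "-1 0 0.07 0 0" --pt "-1 0 0.09 0 0" --pt "-1 0 0.11 0 0" --pt "-1 0 0.13 0 0" --pt "-1 0 0.145 0 0" --pt "-1 0 0.154 0 0" --pt "-1 0 0.154 0 0"

```text
clock: 49.3
position: [0.6417, -0.0597, 0.222]
tool_rot: [[0.999, -0.05, 0.003], [-0.05, -0.999, 0.004], [0.003, -0.005, -1.0]]
force: [0.4, 5.4, 4.4]
finger_gap: 0.227
finger_force: 30.0
```

```bash
python3 - <<'E'
from h import *
ph();z=np.load('rail.npz');p=r.state()['position'][:2]-z['mid'];print('s',p@z['d'],'n',p@z['n'])
E
```

```text
t 49.3 p [ 0.6417 -0.0597  0.222 ] phi -0.0499 tilt [0.003  0.0045] F [0.4 5.4 4.4] gap 0.227 ff 30.0 q [ 0.38  0.57 -0.53  1.52  0.3   1.14 -1.82]
s -0.02318275937403015 n 0.00082138796205919
```

Call:
arm_command --pt "-1 0 -0.002 0 0" --pt "-1 0 -0.003 -0.001 0" --pt "-1 0 -0.003 -0.001 0" --pt "0 0 -0.003 -0.001 0" --pt "0 0 -0.003 -0.001 0" --pt "0 0 -0.003 -0.001 0" --pt "0 0 -0.003 -0.001 0" --pt "0 0 -0.003 -0.001 0" --pt "0 0 -0.003 -0.03 0" --pt "0 0 -0.003 -0.08 0"

```text
clock: 50.55
position: [0.6401, -0.0618, 0.2615]
tool_rot: [[0.999, -0.052, -0.001], [-0.052, -0.999, 0.0], [-0.001, -0.0, -1.0]]
force: [0.9, 0.9, 0.4]
finger_gap: 0.498
finger_force: 0.0
```

Call:
arm_command --pt "0 0 0 -0.06 0" --pt "0 0 0 -0.1 0" --pt "0 -0.1 0 -0.1 0" --pt "0.5 -0.22 -0.1 -0.1 0" --pt "0.5 -0.34 -0.2 -0.1 0" --pt "0.5 -0.4 -0.3 -0.1 0" --pt "0.5 -0.4 -0.4 -0.1 0" --pt "0.5 -0.4 -0.45 -0.1 0" --pt "0.5 -0.4 -0.45 -0.1 0" --pt "0.5 -0.4 -0.45 -0.1 0"

```text
clock: 51.8
position: [0.4529, 0.1725, 0.3114]
tool_rot: [[0.999, -0.053, 0.001], [-0.053, -0.999, -0.001], [0.001, 0.001, -1.0]]
force: [0.0, -1.2, 0.4]
finger_gap: 0.748
finger_force: 0.0
```

```bash
python3 - <<'E'
from h import *
ph();t=snap('top','t10.png');s=snap('scene','s10.png');z=np.load('rail.npz');mid,d,n=z['mid'],z['d'],z['n']
# handle top dark block in top image around the predicted place, z=.107+.185=.292
P=mid-.0238*d;u=proj(t,[[*P,.292]])[0];x,y=u.round().astype(int);g=cv2.cvtColor(t['img'],cv2.COLOR_BGR2GRAY)
print(u.round(1));print(g[y-8:y+9,x-9:x+10])
# tray outline
hsv=cv2.cvtColor(t['img'],cv2.COLOR_BGR2HSV);m=((hsv[...,2]>135)&(hsv[...,1]<70)).astype(np.uint8)
c=proj(t,[[*(mid-.0238*d),.135]])[0];print('ctr pred',c.round(1))
# scanner / rest in top0: dark pixels
g0=cv2.cvtColor(t['img'],cv2.COLOR_BGR2GRAY);mm=(g0<50).astype(np.uint8);mm[:200]=0;mm[270:]=0;mm[:,:120]=0;mm[:,165:]=0
k=cv2.minAreaRect(np.argwhere(mm)[:,::-1].astype(np.float32));Q=np.array([onz(t,q,.008)[:2] for q in cv2.boxPoints(k)]);print('rest',Q.round(4).tolist(),Q.mean(0).round(4))
e=np.diff(Q,axis=0);print(np.linalg.norm(e,axis=1).round(3),np.degrees(np.arctan2(e[:,1],e[:,0])).round(2))
print(g0[204:264:2,128:160])
E
```

```text
t 51.8 p [0.4529 0.1725 0.3114] phi -0.0529 tilt [ 0.0006 -0.0006] F [ 0.  -1.2  0.4] gap 0.748 ff 0.0 q [ 0.19  0.21 -0.74  1.8   0.16  1.19 -2.22]
[276.5 142.4]
[[ 15  19  15  11  12  10  11  18  29  38  38  39  48  85 117 121 122 120
  120]
 [ 22  23  24  24  22  21  23  26  34  40  40  38  47  85 117 123 122 119
  120]
 [ 53  52  52  52  47  48  46  49  47  45  43  44  51  88 120 124 123 120
  121]
 [135 135 132 123 109 106 108 107  97  85  83  84  88 111 132 134 133 134
  133]
 [185 185 184 173 159 156 158 156 144 132 132 132 135 149 160 162 163 163
  164]
 [107 106 107 111 118 116 120 123 122 130 139 135 140 151 162 162 163 164
  176]
 [151 152 145 131 120 107  98 114 117 120 123 126 126 116 103 105 102 101
  105]
 [220 219 207 176 151 121  98 117 121 119 121 122 122 117 120 147 155 154
  154]
 [226 225 202 156 145 116  96 118 121 122 121 123 122 122 151 201 219 223
  222]
 [224 222 193 135 122  99  92 120 122 124 124 125 128 129 159 205 225 226
  225]
 [206 203 175 114  79  67  89 122 124 124 126 126 127 128 156 200 216 216
  216]
 [165 158 128  81  64  57  82 114 118 120 124 
[... 3893 characters left out ...]
8  90  89  88  90  90  91  90  88]
 [101 106 106 103 103  94  78  72  72  74  76  78  83  81  82  84  83  84
   85  85  86  87  86  89  88  89  90  90  89  89  89  90]
 [ 63  85 100 103 100 102  92  80  75  74  76  78  80  81  83  82  82  83
   84  84  87  87  87  88  89  88  89  91  89  88  90  89]
 [ 81  62  76  92  99  97  94  82  73  72  74  76  76  79  81  83  83  83
   85  85  84  84  85  87  87  87  88  90  89  91  89  89]
 [ 97  83  61  58  75  89  92  80  70  70  74  74  74  76  79  80  82  83
   82  83  85  84  86  85  86  87  88  87  89  89  88  90]
 [ 96  96  93  80  57  60  78  79  71  69  70  74  72  75  75  79  81  82
   83  83  83  84  84  85  88  87  87  88  87  87  90  89]]
```

The handle sits at top px 277.1 against the expected 276.5, about 1.5 mm off, which is in line. Next I find the scanner in the first top picture.

```bash
python3 - <<'E'
from h import *
t=snap('top');i0=cv2.imread('pics/top0.png');g0=cv2.cvtColor(i0,cv2.COLOR_BGR2GRAY)
mm=(g0<45).astype(np.uint8);mm[:200]=0;mm[270:]=0;mm[:,:120]=0;mm[:,165:]=0
mm=cv2.morphologyEx(mm,cv2.MORPH_CLOSE,np.ones((15,15),np.uint8))
n,l,st,ce=cv2.connectedComponentsWithStats(mm);j=1+np.argmax(st[1:,4])
k=cv2.minAreaRect(np.argwhere(l==j)[:,::-1].astype(np.float32));Q=np.array([onz(t,q,.008)[:2] for q in cv2.boxPoints(k)]);print('rest',k,Q.mean(0).round(4))
e=np.diff(Q,axis=0);print(np.linalg.norm(e,axis=1).round(3),np.degrees(np.arctan2(e[:,1],e[:,0])).round(2))
# grey bar top (z=.044)
sub=((g0>50)&(g0<150)&(cv2.erode(l.astype(np.uint8)*(l==j),np.ones((5,5)))>0)).astype(np.uint8)
sub=cv2.morphologyEx(sub,cv2.MORPH_CLOSE,np.ones((9,9),np.uint8))
n,l2,st,ce=cv2.connectedComponentsWithStats(sub);j=1+np.argmax(st[1:,4])
k=cv2.minAreaRect(np.argwhere(l2==j)[:,::-1].astype(np.float32));Q=np.array([onz(t,q,.044)[:2] for q in cv2.boxPoints(k)]);print('bar',st[j],Q.round(3).tolist(),Q.mean(0).round(4))
e=np.diff(Q,axis=0);print(np.linalg.norm(e,axis=1).round(3),np.degrees(np.arctan2(e[:,1],e[:,0])).round(2))
E
```

```text
rest ((143.0, 233.49996948242188), (17.960512161254883, 51.90163803100586), 8.13010311126709) [0.398  0.3588]
[0.168 0.059 0.168] [ -7.11 -98.2  172.71]
bar [141 225   6   6  20] [[0.426, 0.356], [0.426, 0.34], [0.41, 0.339], [0.41, 0.355]] [0.4179 0.3475]
[0.016 0.016 0.016] [ -90.1  -179.03   89.9 ]
```

```bash
python3 - <<'E'
from h import *
go(.32,.365,.24,-.13)
E
```

```text
cmd [-0.287 -0.371  0.142] turn 0.151 phi -0.0545
```

Call:
arm_command --pt "1 -0.08 -0.1 0 0.15" --pt "1 -0.16 -0.2 0 0.15" --pt "1 -0.24 -0.3 0.05 0.15" --pt "1 -0.287 -0.371 0.14 0.15" --pt "1 -0.287 -0.371 0.14 0.15" --pt "1 -0.287 -0.371 0.14 0.15" --pt "1 -0.287 -0.371 0.14 0.15" --pt "1 -0.287 -0.371 0.14 0.15" --pt "1 -0.287 -0.371 0.14 0.15" --pt "1 -0.287 -0.371 0.14 0.15"

```text
clock: 53.2
position: [0.3195, 0.3657, 0.2411]
tool_rot: [[0.992, -0.128, 0.0], [-0.128, -0.992, 0.0], [0.0, -0.0, -1.0]]
force: [0.2, 0.6, 0.8]
finger_gap: 1.002
finger_force: 0.0
```

```bash
python3 - <<'E'
from h import *
ph();s=snap('wrist','w11.png');g=cv2.cvtColor(s['img'],cv2.COLOR_BGR2GRAY)
u=proj(s,[[.398,.358,.008]])[0];print(u)
a=np.radians(-7.5);ax=np.array([np.cos(a),np.sin(a)]);ay=np.array([-ax[1],ax[0]])
# rectify at z=.044 : rows along scanner x (5mm) , cols along y(4mm)
for z in (.044,.008):
    print(z)
    for xx in np.arange(.1,-.101,-.01):
        P=[[*(np.array([.398,.358])+ax*xx+ay*yy),z] for yy in np.arange(-.044,.045,.004)]
        uv=proj(s,P).round().astype(int);print('%5.3f'%xx,' '.join('%3d'%(g[v,q] if 0<=v<384 and 0<=q<512 else -1) for q,v in uv))
E
```

```text
t 53.2 p [0.3195 0.3657 0.2411] phi -0.1286 tilt [0.0002 0.0003] F [0.2 0.6 0.8] gap 1.002 ff 0.0 q [-0.58  0.24 -0.42  1.9   0.12  1.02 -2.75]
[252.00818849  97.63831076]
0.044
0.100 136 137 134 145 139 139 139 142 137 137 137 143 139 139 145 141 145 143 139 133 143 147 145
0.090 136 137 134 139 139 144 139 140 144 139 136 140 137 138 137 144 139 139 146 142 147 140 140
0.080 140 136 139 130 142 127 135 128 134 129 130 131 133 135 134 129 132 128 130 139 142 146 142
0.070 136 141 136 133 137  29  25  26  28  24  26  23  27  22  29  28  25  26  61 140 150 144 143
0.060 133 144 139 143 139  35  28  31  32  32  38  26  36  31  35  32  29  24  22 144 148 148 146
0.050 136 140 136 145 134  38  18  45  51  48  49  45  45  46  46  45  35  16  31 141 139 134 142
0.040 142 137 139 143 142  44  22  43  49  49  46  47  46  44  41  45  33  10  43 145 144 144 138
0.030 137 144 139 148 136  26  27  20  97 120 104 103  91  82 123 118  15  12  57 145 138 144 144
0.020 139 140 145 144 138  24  29  27 114 152  60  45  51  52 127 132  48  29  54 138 134 138 143
0.010 138 141 138 138 136  26  31  26 10
[... 2519 characters left out ...]
139 140
-0.040 141 142 142 145 109  25  22  30 100 146 145 143 144 142 138 135 120  26  23 105 140 146 142
-0.050 138 147 150 143 113  28  24  28 120 143 144 144 137 142 136 134 120  27  27 111 144 145 144
-0.060 145 145 138  73  53  11  12   6  90 117 122 129 137 134 138 135 117  29  28 117 143 143 149
-0.070 150 146 141  69  53  11  13  12  50  53  51  93  55  72  69  94  57  17  12  39  65  63  63
-0.080 141 144 149  77  30  15  11  13  15  13  19  13  18  16  11  16  16  15   9  33  63  65  66
-0.090 143 146 146  79  63  67  61  67  65  63  66  64  76 145 121  69  62  65  65  62  62  62  65
-0.100 141 141 139  65  61  63  64  66  61  69  65  58  60  64  65  64  66  65  66  64  65  62  68
```

The joint-7 reading (-2.75) is at its range end here, so I'll use the equivalent grasp half a turn round. The scanner measures centre (0.397,0.361), yaw -7.5°, on a rest of the stated 170 x 60 mm.

Call:
arm_command --pt "1 0 0 0 -0.3" --pt "1 0 0 0 -0.6" --pt "1 0 0 0 -1" --pt "1 0 0 0 -1" --pt "1 0 0 0 -1" --pt "1 0 0 0 -1" --pt "1 0 0 0 -1" --pt "1 0 0 0 -1" --pt "1 0 0 0 -1" --pt "1 0 0 0 -1"

```text
clock: 54.5
position: [0.3189, 0.3661, 0.2409]
tool_rot: [[0.931, 0.364, -0.0], [0.364, -0.931, -0.0], [-0.0, 0.0, -1.0]]
force: [0.4, -0.5, 0.5]
finger_gap: 1.0
finger_force: 0.0
```

Call:
arm_command --pt "1 0 0 0 -0.3" --pt "1 0 0 0 -0.6" --pt "1 0 0 0 -1" --pt "1 0 0 0 -1" --pt "1 0 0 0 -1" --pt "1 0 0 0 -1" --pt "1 0 0 0 -1" --pt "1 0 0 0 -1" --pt "1 0 0 0 -1" --pt "1 0 0 0 -1"

```text
clock: 55.75
position: [0.3189, 0.3661, 0.2409]
tool_rot: [[0.643, 0.766, -0.0], [0.766, -0.643, -0.0], [-0.0, -0.0, -1.0]]
force: [0.4, 0.0, 0.1]
finger_gap: 1.004
finger_force: 0.0
```

Call:
arm_command --pt "1 0 0 0 -0.3" --pt "1 0 0 0 -0.6" --pt "1 0 0 0 -1" --pt "1 0 0 0 -1" --pt "1 0 0 0 -1" --pt "1 0 0 0 -1" --pt "1 0 0 0 -1" --pt "1 0 0 0 -1" --pt "1 0 0 0 -1" --pt "1 0 0 0 -1"

```text
clock: 57.0
position: [0.3189, 0.3661, 0.2409]
tool_rot: [[0.197, 0.98, -0.0], [0.98, -0.197, 0.0], [0.0, -0.0, -1.0]]
force: [0.3, 0.3, 0.2]
finger_gap: 0.999
finger_force: 0.0
```

Call:
arm_command --pt "1 0 0 0 -0.3" --pt "1 0 0 0 -0.6" --pt "1 0 0 0 -1" --pt "1 0 0 0 -1" --pt "1 0 0 0 -1" --pt "1 0 0 0 -1" --pt "1 0 0 0 -1" --pt "1 0 0 0 -1" --pt "1 0 0 0 -1" --pt "1 0 0 0 -1"

```text
clock: 58.25
position: [0.3189, 0.3661, 0.2409]
tool_rot: [[-0.297, 0.955, 0.0], [0.955, 0.297, 0.0], [0.0, 0.0, -1.0]]
force: [0.3, -0.1, 0.4]
finger_gap: 1.001
finger_force: 0.0
```

Call:
arm_command --pt "1 0 0 0 -0.3" --pt "1 0 0 0 -0.6" --pt "1 0 0 0 -1" --pt "1 0 0 0 -1" --pt "1 0 0 0 -1" --pt "1 0 0 0 -1" --pt "1 0 0 0 -1" --pt "1 0 0 0 -1" --pt "1 0 0 0 -1" --pt "1 0 0 0 -1"

```text
clock: 59.5
position: [0.3189, 0.3661, 0.2409]
tool_rot: [[-0.719, 0.695, 0.0], [0.695, 0.719, -0.0], [-0.0, 0.0, -1.0]]
force: [0.4, -0.3, -0.4]
finger_gap: 1.001
finger_force: 0.0
```

Call:
arm_command --pt "1 0 0 0 -0.3" --pt "1 0 0 0 -0.6" --pt "1 0 0 0 -1" --pt "1 0 0 0 -1" --pt "1 0 0 0 -1" --pt "1 0 0 0 -1" --pt "1 0 0 0 -1" --pt "1 0 0 0 -1" --pt "1 0 0 0 -1" --pt "1 0 0 0 -1"

```text
clock: 60.75
position: [0.3189, 0.3661, 0.2409]
tool_rot: [[-0.964, 0.266, -0.0], [0.266, 0.964, -0.0], [0.0, -0.0, -1.0]]
force: [1.0, -0.3, 0.4]
finger_gap: 1.003
finger_force: 0.0
```

```bash
python3 - <<'E'
from h import *
ph();go(.3974,.3608,.10,3.011);go(.3974,.3608,-.014,3.011)
E
```

```text
t 60.75 p [0.3189 0.3661 0.2409] phi 2.8727 tilt [-0. -0.] F [ 1.  -0.3  0.4] gap 1.003 ff 0.0 q [-0.17  0.35 -0.94  1.88  0.32  1.07  0.06]
cmd [-0.154  0.031  0.282] turn -0.277 phi 2.8727
cmd [-0.154  0.032  0.51 ] turn -0.277 phi 2.8727
```

Call:
arm_command --pt "1 -0.1 0.02 0 -0.277" --pt "1 -0.154 0.032 0 -0.277" --pt "1 -0.154 0.032 0.1 -0.277" --pt "1 -0.154 0.032 0.2 -0.277" --pt "1 -0.154 0.032 0.3 -0.277" --pt "1 -0.154 0.032 0.4 -0.277" --pt "1 -0.154 0.032 0.46 -0.277" --pt "1 -0.154 0.032 0.49 -0.277" --pt "1 -0.154 0.032 0.5 -0.277" --pt "1 -0.154 0.032 0.51 -0.277"

```text
clock: 62.0
position: [0.3981, 0.3618, -0.0133]
tool_rot: [[-0.991, 0.13, 0.001], [0.13, 0.991, 0.001], [-0.001, 0.001, -1.0]]
force: [0.2, 0.9, -0.1]
finger_gap: 1.0
finger_force: 0.0
```

Call:
arm_command --pt "-1 0 0 0 0" --pt "-1 0 0 0 0" --pt "-1 0 0 0 0" --pt "-1 0 0 0 0" --pt "-1 0 0 0 0" --pt "-1 0 0 0 0" --pt "-1 0 0 0 0" --pt "-1 0 0 0 0" --pt "-1 0 0 0 0" --pt "-1 0 0 0 0"

```text
clock: 63.25
position: [0.3974, 0.3611, -0.0141]
tool_rot: [[-0.992, 0.13, -0.0], [0.13, 0.992, 0.0], [0.0, 0.0, -1.0]]
force: [-0.0, -0.4, -0.2]
finger_gap: 0.38
finger_force: 29.9
```

```bash
python3 - <<'E'
from h import *
ph()
z=np.load('rail.npz');L=z['mid']-.0238*z['d']
T=L-(.048+.07+.065)*z['n'];print('scanner origin target',T)
st=r.state();R=np.array(st['tool_rot'])
go(*T,-.014+.096,np.pi-.0519)
E
```

```text
t 63.25 p [ 0.3974  0.3611 -0.0141] phi 3.0113 tilt [-0.      0.0001] F [-0.  -0.4 -0.2] gap 0.38 ff 29.9 q [-0.33  0.8  -0.65  1.92  0.75  0.69 -0.01]
scanner origin target [ 0.4580691  -0.05082923]
cmd [-0.227 -0.801 -0.192] turn -0.157 phi 3.0113
```

Call:
arm_command --pt "-1 0 0 -0.05 0" --pt "-1 0 0 -0.12 0" --pt "-1 0 0 -0.2 0" --pt "-1 -0.02 -0.08 -0.23 -0.05" --pt "-1 -0.05 -0.18 -0.23 -0.1" --pt "-1 -0.08 -0.29 -0.23 -0.157" --pt "-1 -0.11 -0.4 -0.23 -0.157" --pt "-1 -0.14 -0.51 -0.23 -0.157" --pt "-1 -0.17 -0.62 -0.23 -0.157" --pt "-1 -0.2 -0.72 -0.23 -0.157"

```text
clock: 64.5
position: [0.4494, -0.0112, 0.1008]
tool_rot: [[-0.999, 0.052, -0.0], [0.052, 0.999, -0.0], [0.0, -0.0, -1.0]]
force: [0.7, 0.1, -1.6]
finger_gap: 0.382
finger_force: 29.9
```

```bash
python3 - <<'E'
from h import *
ph();go(.4581,-.0508,.082,np.pi-.0519)
E
```

```text
t 64.5 p [ 0.4494 -0.0112  0.1008] phi 3.0891 tilt [-0.0004 -0.0004] F [ 0.7  0.1 -1.6] gap 0.382 ff 29.9 q [ 0.62  0.51 -0.85  2.1   0.55  0.77  0.94]
cmd [-0.022 -0.078  0.038] turn -0.001 phi 3.0891
```

Call:
arm_command --pt "-1 -0.01 -0.04 0.02 0" --pt "-1 -0.021 -0.082 0.038 0" --pt "-1 -0.021 -0.082 0.038 0" --pt "-1 -0.021 -0.082 0.038 0" --pt "-1 -0.021 -0.082 0.038 0" --pt "-1 -0.021 -0.082 0.038 0" --pt "-1 -0.021 -0.082 0.038 0" --pt "-1 -0.021 -0.082 0.038 0" --pt "-1 -0.021 -0.082 0.038 0" --pt "-1 -0.021 -0.082 0.038 0"

```text
clock: 65.75
position: [0.4581, -0.0504, 0.0819]
tool_rot: [[-0.999, 0.052, -0.0], [0.052, 0.999, -0.0], [0.0, -0.0, -1.0]]
force: [-0.4, -0.1, -0.1]
finger_gap: 0.385
finger_force: 29.9
```

```bash
python3 - <<'E'
from h import *
ph();t=snap('top','t12.png');s=snap('scene','s12.png');z=np.load('rail.npz');mid,d,n=z['mid'],z['d'],z['n']
T=mid-.0238*d-.183*n;st=r.state()['position'][:2];print('err n',(st-T)@n,'d',(st-T)@d)
# along the scanner axis at scanner-top height z=.140 in the two fixed views: grey profile, 4 mm steps
for nm,ss in (('top',t),('scene',s)):
    g=cv2.cvtColor(ss['img'],cv2.COLOR_BGR2GRAY)
    for y in (-.012,0,.012):
        P=proj(ss,[[*(st+n*x+d*y),.140] for x in np.arange(.02,.125,.005)]).round().astype(int);print(nm,y,[int(g[v,u]) for u,v in P])
    P=proj(ss,[[*(st+n*(.135)+d*y),.135] for y in np.arange(-.16,.17,.01)]).round().astype(int);print(nm,'trayrim',[int(g[v,u]) for u,v in P])
E
```

```text
t 65.75 p [ 0.4581 -0.0504  0.0819] phi 3.0897 tilt [-0. -0.] F [-0.4 -0.1 -0.1] gap 0.385 ff 29.9 q [ 0.66  0.55 -0.81  2.08  0.59  0.75  1.  ]
err n 2.9027392428052105e-05 d 0.00045571484712746195
top -0.012 [97, 91, 89, 88, 82, 78, 71, 69, 58, 71, 108, 119, 126, 126, 125, 126, 128, 124, 122, 59, 55]
top 0 [92, 89, 85, 80, 78, 71, 61, 56, 45, 122, 127, 129, 124, 122, 124, 125, 128, 128, 122, 60, 56]
top 0.012 [87, 83, 80, 74, 65, 61, 48, 41, 43, 116, 127, 126, 122, 122, 123, 126, 126, 127, 125, 59, 55]
top trayrim [128, 132, 187, 204, 216, 234, 233, 227, 227, 222, 214, 232, 233, 228, 224, 221, 198, 232, 231, 227, 222, 216, 210, 230, 226, 222, 218, 208, 207, 227, 159, 63, 128]
scene -0.012 [51, 68, 95, 90, 59, 47, 46, 42, 41, 56, 89, 94, 123, 135, 126, 137, 144, 147, 148, 148, 143]
scene 0 [24, 33, 54, 60, 50, 41, 39, 40, 40, 43, 55, 65, 63, 75, 78, 80, 115, 143, 148, 147, 147]
scene 0.012 [58, 57, 60, 50, 41, 37, 39, 42, 41, 49, 65, 65, 64, 70, 78, 102, 130, 144, 148, 147, 148]
scene trayrim [182, 184, 185, 185, 183, 184, 184, 186, 189, 185, 160, 94, 64, 82, 119, 182, 189, 186, 185, 189, 191, 189, 181, 190, 191, 185, 188, 189, 190, 188, 192, 188, 194]
```

The nose is about 63 mm ahead of the grip, so about 7 cm from the label and centred on it. I'll hold still.

Call:
arm_command --pt "-1 0 0 0 0" --pt "-1 0 0 0 0" --pt "-1 0 0 0 0" --pt "-1 0 0 0 0" --pt "-1 0 0 0 0" --pt "-1 0 0 0 0" --pt "-1 0 0 0 0" --pt "-1 0 0 0 0" --pt "-1 0 0 0 0" --pt "-1 0 0 0 0"

```text
clock: 67.1
position: [0.4581, -0.0504, 0.0819]
tool_rot: [[-0.999, 0.052, -0.0], [0.052, 0.999, -0.0], [0.0, -0.0, -1.0]]
force: [0.2, -0.1, -1.4]
finger_gap: 0.383
finger_force: 29.9
```

Call:
arm_command --pt "-1 0 0 0 0" --pt "-1 0 0 0 0" --pt "-1 0 0 0 0" --pt "-1 0 0 0 0" --pt "-1 0 0 0 0" --pt "-1 0 0 0 0" --pt "-1 0 0 0 0" --pt "-1 0 0 0 0" --pt "-1 0 0 0 0" --pt "-1 0 0 0 0"

```text
clock: 68.35
position: [0.4581, -0.0504, 0.0819]
tool_rot: [[-0.999, 0.052, -0.0], [0.052, 0.999, -0.0], [0.0, -0.0, -1.0]]
force: [-0.6, 0.4, -1.2]
finger_gap: 0.381
finger_force: 29.9
```

Call:
arm_command --pt "-1 0 0 0 0" --pt "-1 0 0 0 0" --pt "-1 0 0 0 0" --pt "-1 0 0 0 0" --pt "-1 0 0 0 0" --pt "-1 0 0 0 0" --pt "-1 0 0 0 0" --pt "-1 0 0 0 0" --pt "-1 0 0 0 0" --pt "-1 0 0 0 0"

```text
clock: 69.6
position: [0.4581, -0.0503, 0.0819]
tool_rot: [[-0.999, 0.052, -0.0], [0.052, 0.999, -0.0], [0.0, -0.0, -1.0]]
force: [-0.1, 0.9, -1.5]
finger_gap: 0.379
finger_force: 29.9
```

```bash
python3 - <<'E'
from h import *
ph();go(.3978,.361,.082,3.0113);go(.3978,.361,-.0135,3.0113)
# rest alone now visible? re-measure its centre from the top view
t=snap('top');g=cv2.cvtColor(t['img'],cv2.COLOR_BGR2GRAY);m=(g<45).astype(np.uint8);m[:200]=0;m[270:]=0;m[:,:120]=0;m[:,165:]=0
n,l,st,ce=cv2.connectedComponentsWithStats(m);j=1+np.argmax(st[1:,4]);k=cv2.minAreaRect(np.argwhere(l==j)[:,::-1].astype(np.float32))
Q=np.array([onz(t,q,.009)[:2] for q in cv2.boxPoints(k)]);e=np.diff(Q,axis=0);print(st[j],Q.mean(0).round(4),np.linalg.norm(e,axis=1).round(3),np.degrees(np.arctan2(e[:,1],e[:,0])).round(2))
print('moment centre',onz(t,ce[j],.009).round(4))
E
```

```text
t 69.6 p [ 0.4581 -0.0503  0.0819] phi 3.0899 tilt [-0.0001 -0.    ] F [-0.1  0.9 -1.5] gap 0.379 ff 29.9 q [ 0.66  0.55 -0.81  2.08  0.59  0.75  1.  ]
cmd [ 0.163  0.815 -0.   ] turn 0.157 phi 3.0899
cmd [0.163 0.815 0.191] turn 0.157 phi 3.0899
[131 207  25  54 907] [0.3978 0.3579] [0.167 0.058 0.167] [ -7.52 -98.6  172.31]
moment centre [0.3975 0.358  0.009 ]
```

Call:
arm_command --pt "-1 0.04 0 -0.03 0" --pt "-1 0.06 0.06 -0.06 0" --pt "-1 0.08 0.16 -0.06 0" --pt "-1 0.1 0.27 -0.06 0.05" --pt "-1 0.12 0.38 -0.06 0.1" --pt "-1 0.14 0.5 -0.06 0.157" --pt "-1 0.163 0.62 -0.06 0.157" --pt "-1 0.163 0.72 -0.06 0.157" --pt "-1 0.163 0.8 -0.06 0.157" --pt "-1 0.163 0.814 -0.06 0.157"

```text
clock: 70.9
position: [0.3969, 0.3636, 0.1121]
tool_rot: [[-0.992, 0.126, -0.0], [0.126, 0.992, 0.002], [0.001, 0.002, -1.0]]
force: [-0.6, -0.3, -1.7]
finger_gap: 0.383
finger_force: 29.9
```

```bash
python3 - <<'E'
from h import *
ph();go(.3976,.3606,-.0135,3.0113)
E
```

```text
t 70.9 p [0.3969 0.3636 0.1121] phi 3.0148 tilt [-0.0004  0.0024] F [-0.6 -0.3 -1.7] gap 0.383 ff 29.9 q [-0.21  0.62 -0.82  1.88  0.57  0.9   0.14]
cmd [-0.002 -0.006  0.251] turn 0.007 phi 3.0148
```

Still settling from the move, so the commanded xy stands. I'll descend and let go.

Call:
arm_command --pt "-1 0 0 0.04 0" --pt "-1 0 0 0.1 0" --pt "-1 0 0 0.16 0" --pt "-1 0 0 0.2 0" --pt "-1 0 0 0.225 0" --pt "-1 0 0 0.238 0" --pt "-1 0 0 0.245 0" --pt "-1 0 0 0.25 0" --pt "-1 0 0 0.25 0" --pt "-1 0 0 0.25 0"

```text
clock: 72.15
position: [0.398, 0.3605, -0.0128]
tool_rot: [[-0.992, 0.13, 0.0], [0.13, 0.992, 0.0], [-0.0, 0.0, -1.0]]
force: [1.2, 0.6, -1.2]
finger_gap: 0.386
finger_force: 29.9
```

```bash
python3 - <<'E'
from h import *
ph()
E
```

```text
t 72.15 p [ 0.398   0.3605 -0.0128] phi 3.0113 tilt [0.0004 0.0004] F [ 1.2  0.6 -1.2] gap 0.386 ff 29.9 q [-0.32  0.8  -0.66  1.92  0.76  0.69 -0.01]
```

Call:
arm_command --pt "-1 0 0 0.002 0" --pt "-1 0 0 0.003 0" --pt "-1 0 0 0.003 0" --pt "0.2 0 0 0.003 0" --pt "0.5 0 0 0.003 0" --pt "0.5 0 0 0.003 0" --pt "0.5 0 0 0.003 0" --pt "0.5 0 0 0.003 0" --pt "0.5 0 0 -0.05 0" --pt "0.5 0 0 -0.15 0"

```text
clock: 73.4
position: [0.3967, 0.3593, 0.0615]
tool_rot: [[-0.992, 0.13, -0.003], [0.13, 0.992, -0.002], [0.003, -0.003, -1.0]]
force: [0.8, 0.9, -0.8]
finger_gap: 0.749
finger_force: 0.0
```

Call:
arm_command --pt "0.5 0 0 -0.1 0" --pt "0.5 0 0 -0.2 0" --pt "0.5 0 0 -0.3 0" --pt "0.5 0.1 0.1 -0.3 0" --pt "0.5 0.2 0.2 -0.3 0" --pt "0.5 0.2 0.2 -0.3 0" --pt "0.5 0.2 0.2 -0.3 0" --pt "0.5 0.2 0.2 -0.3 0" --pt "0.5 0.2 0.2 -0.3 0" --pt "0.5 0.2 0.2 -0.3 0"

```text
clock: 74.65
position: [0.3127, 0.4716, 0.2118]
tool_rot: [[-0.991, 0.132, 0.0], [0.132, 0.991, -0.0], [-0.0, -0.0, -1.0]]
force: [-0.4, -0.5, -0.4]
finger_gap: 0.751
finger_force: 0.0
```

```bash
python3 - <<'E'
from h import *
ph();t=snap('top','t13.png');i0=cv2.imread('pics/top0.png');i1=t['img'];z=np.load('rail.npz')
# compare scanner region with start picture
a=cv2.cvtColor(i0[200:265,125:165],cv2.COLOR_BGR2GRAY);b=cv2.cvtColor(i1[200:265,125:165],cv2.COLOR_BGR2GRAY)
print('scanner region diff',cv2.absdiff(a,b).mean(),'shift',cv2.phaseCorrelate(a.astype(np.float32),b.astype(np.float32)))
mid,d,n=z['mid'],z['d'],z['n']
g=cv2.cvtColor(i1,cv2.COLOR_BGR2GRAY)
for nn in (-.03,.03):
    P=proj(t,[[*(mid-.0238*d+n*nn+d*y),.135] for y in np.arange(-.16,.165,.005)]).round().astype(int);print([int(g[v,u]) for u,v in P])
P=proj(t,[[*(mid-.0238*d+n*x+d*.09),.135] for x in np.arange(-.07,.071,.005)]).round().astype(int);print([int(g[v,u]) for u,v in P])
E
```

```text
t 74.65 p [0.3127 0.4716 0.2118] phi 3.0095 tilt [ 0.0003 -0.0005] F [-0.4 -0.5 -0.4] gap 0.751 ff 0.0 q [-0.4   0.55 -0.91  1.72  0.47  1.11 -0.02]
scanner region diff 10.867307692307692 shift ((0.21090444246661733, -0.2786557952567108), 0.8024137980408139)
[85, 82, 82, 102, 164, 97, 198, 231, 232, 231, 227, 227, 227, 228, 230, 231, 231, 231, 230, 230, 231, 230, 229, 229, 230, 230, 231, 230, 230, 230, 230, 230, 204, 195, 225, 229, 228, 229, 229, 229, 229, 228, 228, 229, 228, 228, 228, 227, 228, 227, 227, 226, 222, 221, 222, 221, 225, 226, 225, 189, 189, 73, 55, 54, 72]
[122, 122, 124, 132, 157, 114, 193, 227, 227, 228, 228, 228, 228, 227, 227, 227, 227, 227, 227, 227, 227, 228, 227, 227, 228, 227, 226, 206, 159, 129, 124, 124, 122, 118, 146, 201, 226, 226, 225, 225, 225, 224, 224, 225, 225, 224, 225, 225, 224, 224, 223, 223, 223, 223, 222, 223, 221, 221, 223, 221, 176, 131, 129, 127, 129]
[120, 56, 54, 57, 172, 227, 227, 227, 227, 222, 194, 119, 95, 83, 97, 136, 150, 151, 164, 180, 223, 153, 100, 162, 124, 122, 125, 126, 125]
```

The scanner is back within about 1 mm of its start. The caddy hangs square and centred on the pointer, and the robot is clear, so I'll hand in.

```bash
python3 -c "
from plant import r
print(r.hand_in())"
```

```text
the job is handed in; nothing more can be done
None
```

The job is handed in, though no verdict came back: the carton, pot and dropper stand in the caddy, which was hooked about 13 cm from the pointer and slid to within about 2 mm of it, label towards the robot; the scanner was held level about 7 cm from the label for over two seconds and laid back within about 1 mm of where it started.

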